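# Change over the toast pans in the table grill

### The job

The toasts under the table grill are browned: raise the grill's head fully with its lift lever, take the browned pans out and stand them flat on the slate board, and slide all the fresh pans from the table fully under the raised head, flat on the hearth, handles towards you. Then lower the lever all the way so the new batch can brown. Draw no pan in or out while the head is down, keep the pans level, and do not knock over or shove anything else on the table.

Things in the scene. Friction and masses are not known exactly. Their poses are not given: they have to be found in the camera images.
- grill: table grill, 240 mm deep (x), 380 wide (y); origin: centre of its underside on the table; open front faces -x, z up. Hearth top 28 mm above the table, x -120 to +30 mm; behind it a dark housing 128 mm high. Three bays with middles at y = -112, 0, +112 mm, each 106 mm wide between ribs 6 mm high.
- mouth (a point): middle of the lower front edge of the grill's flat steel head, on the head, 100 mm in front of the grill's origin. The head is 36 mm thick, 370 mm wide, 130 mm deep; its underside is 20 mm above the hearth when lowered, 34 mm when raised. A pan fits with its dish middle 41 to 89 mm behind this edge (68 is comfortable); its handle then sticks out in front.
- lift_lever (a joint): lever at the left (+y) end of the head, lifts the head; rad: 0 = lowered, 0.9 = fully raised. Stays where left; 1.5 N at the knob. Turns about the grill's y; pivot in the grill's frame at x -30, y 212, z 70 mm, climbing 15.56 mm per rad with the head. Knob 125 mm from the pivot towards -x; at reading q the lever slopes q - 0.26 rad above the horizontal.
- lever_knob (a point): centre of the black ball knob, 28 mm diameter, at the end of the lift lever
- board: dark slate serving board, fixed, 350 mm long (x) x 150 mm wide (y) x 15 mm thick; origin: centre of its underside; z up. It has room for three dishes side by side along x, the handles overhanging its long side.
- done1_mid (a point): Browned toast (dark golden brown); steel toast pan, dish 82 x 82 x 16 mm, 0.12-0.24 kg; 199 mm long with its handle. Point: middle of the dish, 8 mm above its underside, z up. Handle along -x: low flat neck, then wooden bar 18 mm wide (y), 14 high, 92 to 158 mm from the point, centre line 14 mm above the point; grip it about 125 mm out. Starts in a bay of the grill, handle out in front, may be absent
- done2_mid (a point): Browned toast (dark golden brown); steel toast pan, dish 82 x 82 x 16 mm, 0.12-0.24 kg; 199 mm long with its handle. Point: middle of the dish, 8 mm above its underside, z up. Handle along -x: low flat neck, then wooden bar 18 mm wide (y), 14 high, 92 to 158 mm from the point, centre line 14 mm above the point; grip it about 125 mm out. Starts in a bay of the grill, handle out in front, may be absent
- done3_mid (a point): Browned toast (dark golden brown); steel toast pan, dish 82 x 82 x 16 mm, 0.12-0.24 kg; 199 mm long with its handle. Point: middle of the dish, 8 mm above its underside, z up. Handle along -x: low flat neck, then wooden bar 18 mm wide (y), 14 high, 92 to 158 mm from the point, centre line 14 mm above the point; grip it about 125 mm out. Starts in a bay of the grill, handle out in front, may be absent
- fresh1_mid (a point): Fresh toast (pale bread, bright red tomato); steel toast pan, dish 82 x 82 x 16 mm, 0.12-0.24 kg; 199 mm long with its handle. Point: middle of the dish, 8 mm above its underside, z up. Handle along -x: low flat neck, then wooden bar 18 mm wide (y), 14 high, 92 to 158 mm from the point, centre line 14 mm above the point; grip it about 125 mm out. Starts on the table on the robot's left, handle towards the table's middle, may be absent
- fresh2_mid (a point): Fresh toast (pale bread, bright red tomato); steel toast pan, dish 82 x 82 x 16 mm, 0.12-0.24 kg; 199 mm long with its handle. Point: middle of the dish, 8 mm above its underside, z up. Handle along -x: low flat neck, then wooden bar 18 mm wide (y), 14 high, 92 to 158 mm from the point, centre line 14 mm above the point; grip it about 125 mm out. Starts on the table on the robot's left, handle towards the table's middle, may be absent
- fresh3_mid (a point): Fresh toast (pale bread, bright red tomato); steel toast pan, dish 82 x 82 x 16 mm, 0.12-0.24 kg; 199 mm long with its handle. Point: middle of the dish, 8 mm above its underside, z up. Handle along -x: low flat neck, then wooden bar 18 mm wide (y), 14 high, 92 to 158 mm from the point, centre line 14 mm above the point; grip it about 125 mm out. Starts on the table on the robot's left, handle towards the table's middle, may be absent
- cup: white mug, 84 mm across, 65 mm high; origin: centre of its underside. Not part of the job.
- tumbler: empty glass tumbler, 68 mm across, 100 mm high; origin: centre of its underside. Not part of the job.
- mill: dark wooden pepper mill, 56 mm across, 140 mm high; origin: centre of its underside. Not part of the job.
- honey_jar: small round honey jar with a yellow lid, 64 mm across, 40 mm high; origin: centre of its underside. Not part of the job.
- butter_tin: blue round butter tin, 90 mm across, 32 mm high; origin: centre of its underside. Not part of the job.

How it is judged:
On the way, in this order (a step that is already met when the one before it is completed fails the run):
1. the head is raised fully with the lift lever (value of joint lift_lever above 0.75 rad), for 0.2 s.
2. with the head still raised, every browned pan stands flat on the board and every fresh pan is fully under the head, flat on the hearth (value of joint lift_lever above 0.6 rad and x of done1_mid in the frame of board between -0.165 and 0.165 m and y of done1_mid in the frame of board between -0.06 and 0.06 m and z of done1_mid in the frame of board between 0.015 and 0.032 m and angle between each of done1_mid, done2_mid, done3_mid's own z axis and vertical below 0.12 rad and x of done2_mid in the frame of board between -0.165 and 0.165 m and y of done2_mid in the frame of board between -0.06 and 0.06 m and z of done2_mid in the frame of board between 0.015 and 0.032 m and x of done3_mid in the frame of board between -0.165 and 0.165 m and y of done3_mid in the frame of board between -0.06 and 0.06 m and z of done3_mid in the frame of board between 0.015 and 0.032 m and x of fresh1_mid in the frame of grill between -0.06 and 0.02 m and y of fresh1_mid in the frame of grill between -0.168 and 0.168 m and z of fresh1_mid in the frame of grill between 0.028 and 0.044 m and angle between each of fresh1_mid, fresh2_mid, fresh3_mid's own z axis and vertical below 0.1 rad and angle between the x axis of each of fresh1_mid, fresh2_mid, fresh3_mid and the x axis of grill, either way round below 0.35 rad and x of fresh2_mid in the frame of grill between -0.06 and 0.02 m and y of fresh2_mid in the frame of grill between -0.168 and 0.168 m and z of fresh2_mid in the frame of grill between 0.028 and 0.044 m and x of fresh3_mid in the frame of grill between -0.06 and 0.02 m and y of fresh3_mid in the frame of grill between -0.168 and 0.168 m and z of fresh3_mid in the frame of grill between 0.028 and 0.044 m), for 0.2 s.
At the end, for the whole second after the job is handed in: Lever below 0.12 rad; browned pans flat on the slate board, unstacked, dish middle within 165 mm along and 60 mm across of its middle; fresh pans flat on the hearth, dish middle at most 60 mm ahead of the grill's, handle to the front (0.35 rad); pans level (0.1 rad), at rest (value of joint lift_lever below 0.12 rad and x of done1_mid in the frame of board between -0.165 and 0.165 m and y of done1_mid in the frame of board between -0.06 and 0.06 m and z of done1_mid in the frame of board between 0.015 and 0.032 m and angle between each of done1_mid, done2_mid, done3_mid's own z axis and vertical below 0.12 rad and x of done2_mid in the frame of board between -0.165 and 0.165 m and y of done2_mid in the frame of board between -0.06 and 0.06 m and z of done2_mid in the frame of board between 0.015 and 0.032 m and x of done3_mid in the frame of board between -0.165 and 0.165 m and y of done3_mid in the frame of board between -0.06 and 0.06 m and z of done3_mid in the frame of board between 0.015 and 0.032 m and x of fresh1_mid in the frame of grill between -0.06 and 0.02 m and y of fresh1_mid in the frame of grill between -0.168 and 0.168 m and z of fresh1_mid in the frame of grill between 0.028 and 0.044 m and angle between each of fresh1_mid, fresh2_mid, fresh3_mid's own z axis and vertical below 0.1 rad and angle between the x axis of each of fresh1_mid, fresh2_mid, fresh3_mid and the x axis of grill, either way round below 0.35 rad and x of fresh2_mid in the frame of grill between -0.06 and 0.02 m and y of fresh2_mid in the frame of grill between -0.168 and 0.168 m and z of fresh2_mid in the frame of grill between 0.028 and 0.044 m and x of fresh3_mid in the frame of grill between -0.06 and 0.02 m and y of fresh3_mid in the frame of grill between -0.168 and 0.168 m and z of fresh3_mid in the frame of grill between 0.028 and 0.044 m and linear speed of each of done1, done2, done3, fresh1, fresh2, fresh3 below 0.03 m/s); the robot touches nothing.
It fails at once if a pan is drawn through the grill's mouth while the head is down (lever below 0.45 rad) (value of joint lift_lever below 0.45 rad and ((x of done1_mid in the frame of grill between -0.135 and -0.105 m and y of done1_mid in the frame of grill between -0.16 and 0.16 m and z of done1_mid in the frame of grill below 0.055 m) or (x of done2_mid in the frame of grill between -0.135 and -0.105 m and y of done2_mid in the frame of grill between -0.16 and 0.16 m and z of done2_mid in the frame of grill below 0.055 m) or (x of done3_mid in the frame of grill between -0.135 and -0.105 m and y of done3_mid in the frame of grill between -0.16 and 0.16 m and z of done3_mid in the frame of grill below 0.055 m) or (x of fresh1_mid in the frame of grill between -0.135 and -0.105 m and y of fresh1_mid in the frame of grill between -0.16 and 0.16 m and z of fresh1_mid in the frame of grill below 0.055 m) or (x of fresh2_mid in the frame of grill between -0.135 and -0.105 m and y of fresh2_mid in the frame of grill between -0.16 and 0.16 m and z of fresh2_mid in the frame of grill below 0.055 m) or (x of fresh3_mid in the frame of grill between -0.135 and -0.105 m and y of fresh3_mid in the frame of grill between -0.16 and 0.16 m and z of fresh3_mid in the frame of grill below 0.055 m))).
It fails at once if a pan is tipped by more than 0.8 rad (angle between any of done1_mid, done2_mid, done3_mid, fresh1_mid, fresh2_mid, fresh3_mid's own z axis and vertical above 0.8 rad).
It fails at once if another thing on the table is knocked over (0.6 rad) or shoved more than 60 mm (angle between any of cup, tumbler, mill, honey_jar, butter_tin's own z axis and vertical above 0.6 rad or distance of any of cup, tumbler, mill, honey_jar, butter_tin from where it was at the start of the episode above 0.06 m).
Of done1, done2, done3 only 2 to 3 are there at a start; the rules pass over those that are not, and their reading is None.
Of fresh1, fresh2, fresh3 only 2 to 3 are there at a start; the rules pass over those that are not, and their reading is None.
At some moment in a run one of done1, done2, done3, fresh1, fresh2, fresh3 may be knocked a few centimetres aside while the robot is not near it.
Once in a run the grip may slacken for a moment while it holds something.
It also fails if it takes over 208 s, if anything falls off the work surface, if the arm or the gripper's body presses on something with over 40 N, if the wrist force passes 120 N, or if a joint passes its speed limit or range.

### The arm

A 6-joint arm with a two-finger parallel gripper is mounted at the origin on the work surface. World frame = base frame: x ahead of the robot, y to its left, z up, the work surface at z = 0. Lengths are in m, angles in rad, forces in N, time in s.
With the tool pointing down it reaches from about 0.375 to 0.9 m from the base axis. Payload 3.1 kg.
Tool frame: the origin (TCP) lies on the centre line of the jaws, within the pads' length; the fingertips stand tip_extent ahead of it and the grasp point (between the pads) is the TCP (tip_extent is the distance from the TCP to the fingertips, in m); z points along the fingers, y is the line along which they close (so a half turn about z gives the same grasp; the last joint's range is limited). The gripper opens to 85 mm and grips with 20 to 120 N. Pads are 22 mm wide; open, the fingers measure 114 mm over their backs; the gripper's body (76 mm by 85 mm) begins 54 mm behind the grasp point. The pads swing forward as they close: fully open they stand 13 mm farther back than shut.
Start: joints at [1.159, 0.527, 1.433, -0, 1.181, -0.178], TCP at [0.145, 0.608, 0.25] pointing down, gripper open.
Joint ranges: [-3.08, 3.08], [-0.75, 2.2], [0.22, 2.44], [-1.43, 4.57], [0, 2.65], [-2.85, 2.85]. Speed limits (rad/s): [2.79, 2.79, 3.14, 3.14, 3.14, 3.14].

### API

Orientations are given as a 3x3 rotation matrix whose columns are the frame's x, y, z axes.
In Python, from cell import * gives the robot as it stands.
- The arm moves only by the tool apply_moves, never from a script. Its argument "targets" is a list of rows, each a list of 3 entries, a list of its own where there are three numbers: the turn, a rotation vector about the tool's x, y, z in units of 6 degrees (1.0 is 6 degrees), then the shift along the tool's x, y, z in units of 25 mm (1.0 is 25 mm), then the closure, from 0 (fully open) to 1 (shut). A call has 1 to 12 rows; each row is the pose to reach, as a shift and turn from the pose commanded when the call began, along the tool's axes at that moment; what a row does not reach only later rows make up. A row lasts 1/12 s, in which the tool goes at most 41.7 mm and 7.16 degrees, less where a joint would pass 70% of its speed; a pose out of reach is approached as far as the arm can. A call with a gripper value outside its range is refused whole. The fingers move at their own pace and stop on an object; "newtons" is the grip in N (left out, the last holds). Time passes only in rows, so rows that repeat a pose let the fingers close. It gives the time, the measured TCP pose, the force, the opening and the grip force at its end, in the units of the state.
- get_obs(): the state, without advancing time (a new reading comes with each control period).
- capture(name): name is "scene" or "side" or "wrist"; returns the picture (420x560x3 uint8, blue, green, red); there is no depth.
- camera_params(name): a dict with "mtx" (3x3 intrinsics, pixels), "view" (4x4, takes a point from world to camera coordinates). Camera axes: x right, y down, z forward; pixel columns grow to the right and rows downward; lengths in m; the calibration is good to about 2 mm. A picture is of the moment at which its call begins: read the wrist's pose just before it. camera_params takes no time and is no camera call; for the wrist camera it gives the pose at the moment of the call.
- hand_in(): hands the job in; it is judged then, once.
The state is a dict: "time": time; "joint_positions": joint angles; "joint_vel": joint speeds; "joint_torque": joint torques, N m; "eef_pos": TCP position; "tcp_rot": TCP orientation; "contact_force": force on the tool from outside, world axes, zero at the start; "moment": the same for the moment, N m; "finger_gap": opening from 0.0 (shut) to 1.0 (fully open); "finger_force": force on a finger pad.
Only numpy, scipy, OpenCV 4.12 (cv2) and the standard library are available. Lean on these libraries where they do the work, as an engineer would, in place of code of your own. Each camera call takes 0.05 s, during which the arm holds its last target. There are 200 camera calls.

## Working session

There is one attempt and no reset: what is moved stays moved. The work goes in short steps, Python scripts to look and compute and a tool call to move; the robot and the scene stay as the last step left them, time stands still between calls to the robot, and variables do not carry over. Pictures are saved under pics/ and viewed, at most 14 in all, crops included, and the job is handed in when it is done.

Besides the shell and the picture viewer there is one more tool, called after "Request:" by a JSON object that holds its "api" and its "payload", one argument or row to a line. apply_moves: Moves the arm, as the interface text tells. Its arguments: {"type":"object","properties":{"targets":{"type":"array","items":{"type":"array"}},"newtons":{"type":"number"}},"required":["targets"]}

```bash
ls; mkdir -p pics; python3 - <<'E'
from cell import *
import cv2,numpy as np
for n in ("scene","side"):
    im=capture(n); cv2.imwrite(f"pics/{n}0.png",im)
    p=camera_params(n); print(n,np.round(p["mtx"],1).tolist(),np.round(p["view"],3).tolist())
o=get_obs(); print(o["time"],o["eef_pos"],np.round(o["tcp_rot"],3).tolist(),o["finger_gap"])
try: print(tip_extent)
except Exception as e: print(e)
E
```

```text
pics
scene [[464.6, 0.0, 274.6], [0.0, 464.6, 209.0], [0.0, 0.0, 1.0]] [[0.241, 0.971, -0.003, -0.129], [0.607, -0.153, -0.78, -0.254], [-0.758, 0.186, -0.626, 1.852], [0.0, 0.0, 0.0, 1.0]]
side [[394.7, 0.0, 281.5], [0.0, 394.7, 205.9], [0.0, 0.0, 1.0]] [[-0.989, -0.148, -0.015, 0.524], [-0.103, 0.758, -0.644, 0.079], [0.106, -0.636, -0.765, 1.043], [0.0, 0.0, 0.0, 1.0]]
0.1 [0.14453252 0.60744647 0.24942418] [[-0.973, 0.232, -0.001], [0.232, 0.973, -0.002], [0.0, -0.002, -1.0]] 0.9972326162221307
0.019
```

View pics/scene0.png

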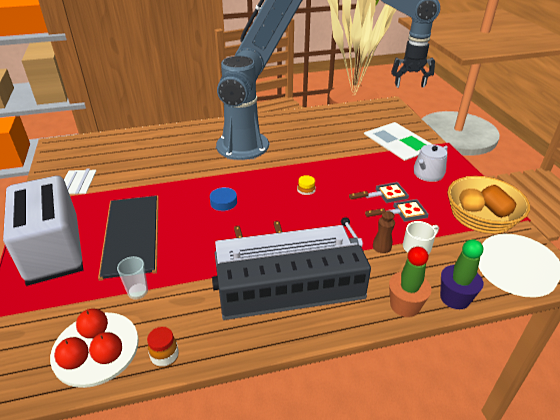

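View pics/side0.png

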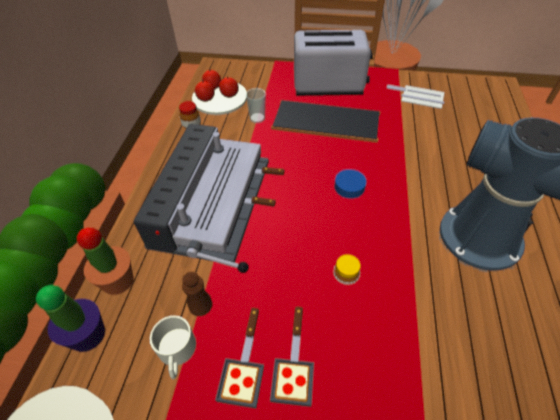

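The scene shows two browned pans in the grill: handles in the side view at (273,171) and (263,202), and the lever knob at (243,267). The two fresh pans have their dishes at (241,382) and (293,382) in the side view. The board is at (328,120), honey jar (347,268), tin (350,183), mill (197,293), cup (173,340) and tumbler (257,104).

```bash
cat > h.py <<'E'
from cell import *
import cv2,numpy as np
np.set_printoptions(precision=4,suppress=True)
def cam(n,view=None):
    p=camera_params(n); K=np.array(p["mtx"]); V=np.array(p["view"] if view is None else view); return K,V
def ray(n,uv,kv=None):
    K,V=kv or cam(n); R,t=V[:3,:3],V[:3,3]
    d=R.T@np.linalg.solve(K,[uv[0],uv[1],1.]); return -R.T@t,d
def onz(n,uv,z,kv=None):
    c,d=ray(n,uv,kv); return c+d*(z-c[2])/d[2]
def proj(n,P,kv=None):
    K,V=kv or cam(n); q=K@(V[:3,:3]@np.asarray(P)+V[:3,3]); return q[:2]/q[2]
def tri(obs):
    A=np.zeros((3,3));b=np.zeros(3)
    for n,uv in obs:
        c,d=ray(n,uv); d/=np.linalg.norm(d); M=np.eye(3)-np.outer(d,d); A+=M;b+=M@c
    return np.linalg.solve(A,b)
def blobs(m,amin=15):
    n,l,s,c=cv2.connectedComponentsWithStats(m.astype(np.uint8)); 
    return [(s[i,4],c[i],s[i,:4],(l==i)) for i in range(1,n) if s[i,4]>=amin]
E
python3 - <<'E'
from h import *
im=cv2.imread("pics/side0.png"); hsv=cv2.cvtColor(im,cv2.COLOR_BGR2HSV)
H,S,V=[hsv[...,i].astype(int) for i in range(3)]
# fresh dish bread : pale
def rep(name,m,z,roi,amin=15):
    x0,y0,x1,y1=roi; k=np.zeros_like(m);k[y0:y1,x0:x1]=m[y0:y1,x0:x1]
    for a,c,s,l in blobs(k,amin):
        r=cv2.minAreaRect(np.argwhere(l)[:,::-1].astype(np.float32))
        print(name,a,c,s,"angle",r, "->",onz("side",c,z))
rep("knob",V<45,0.08,(232,258,254,278))
B=[(75,40),(0,0)]
rep("handleF",(H>5)&(H<20)&(S>100)&(V>50)&(V<190),0.022,(240,300,310,342))
rep("handleD",(H>5)&(H<20)&(S>100)&(V>50)&(V<190),0.05,(248,160,295,215))
nr=~(((H<6)|(H>174))&(S>180))
rep("dish",nr,0.016,(212,355,320,410),100)
rep("mug",S<60,0.065,(150,310,200,350),100)
rep("honey",(H>20)&(H<35)&(S>150),0.04,(325,245,370,285),60)
rep("tin",(H>100)&(H<130)&(S>120),0.032,(325,165,375,200),60)
print("board",[onz("side",p,0.015) for p in [(281,103),(382,118),(378,138),(274,124)]])
print("board scene",[onz("scene",p,0.015) for p in [(113,196),(158,197),(154,277),(101,276)]])
print("tumbler",onz("side",(257,118),0),onz("scene",(133,293),0))
print("mill",onz("scene",(384,186+3),0.14), onz("side",(193,278),0.14))
E
python3 - <<'E'
import cv2
a=cv2.imread("pics/side0.png")[110:290,130:310]; a=cv2.resize(a,(800,600)[::-1] if 0 else (590,590),interpolation=cv2.INTER_CUBIC)
cv2.imwrite("pics/s_crop.png",a)
a=cv2.imread("pics/scene0.png")[170:330,200:450]; a=cv2.resize(a,None,fx=3.2,fy=3.2,interpolation=cv2.INTER_CUBIC)
cv2.imwrite("pics/c_crop.png",a)
E
```

```text
knob 58 [242.6552 267.2586] [239 264   9   8] angle ((243.0, 267.5), (7.0, 8.0), 90.0) -> [0.5844 0.2272 0.08  ]
handleF 187 [297.2995 320.738 ] [293 307   9  28] angle ((297.2264404296875, 320.5558776855469), (7.132774829864502, 27.150562286376953), 4.398705005645752) -> [0.4478 0.3111 0.022 ]
handleF 191 [251.8743 321.8272] [246 308  12  28] angle ((251.84616088867188, 321.7692565917969), (7.0601806640625, 27.456260681152344), 11.309932708740234) -> [0.5473 0.3278 0.022 ]
handleD 102 [272.1961 170.3627] [263 166  21   8] angle ((272.9753723144531, 169.7705078125), (20.189470291137695, 6.2469658851623535), 5.19442892074585) -> [ 0.5744 -0.1199  0.05  ]
handleD 125 [262.808 200.744] [252 196  23  10] angle ((263.0135192871094, 200.41893005371094), (22.522661209106445, 6.411561012268066), 9.462321281433105) -> [ 0.5807 -0.0018  0.05  ]
dish 1668 [240.0276 382.0869] [215 355  49  53] angle ((239.87738037109375, 379.3207702636719), (42.01778793334961, 51.53936004638672), 10.619654655456543) -> [0.547  0.4545 0.016 ]
dish 1636 [292.2103 381.3741] [269 355  45  52] angle ((292.13699340820
[... 178 characters left out ...]
, (33.0, 44.0), 90.0) -> [0.699  0.3963 0.065 ]
honey 427 [347.5457 266.0843] [336 255  24  23] angle ((347.5, 266.0), (22.0, 23.0), 90.0) -> [0.345  0.1659 0.04  ]
tin 645 [349.8636 183.1783] [336 170  30  27] angle ((350.5, 183.0), (29.0, 26.0), 0.0) -> [ 0.3491 -0.116   0.032 ]
board [array([ 0.6055, -0.495 ,  0.015 ]), array([ 0.2508, -0.4538,  0.015 ]), array([ 0.2651, -0.3467,  0.015 ]), array([ 0.6113, -0.3743,  0.015 ])]
board scene [array([ 0.2426, -0.4895,  0.015 ]), array([ 0.2856, -0.3423,  0.015 ]), array([ 0.6533, -0.3714,  0.015 ]), array([ 0.6138, -0.5133,  0.015 ])]
tumbler [ 0.6792 -0.4183 -0.    ] [ 0.6841 -0.4308  0.    ]
mill [0.583  0.3239 0.14  ] [0.6677 0.3016 0.14  ]
```

View pics/s_crop.png

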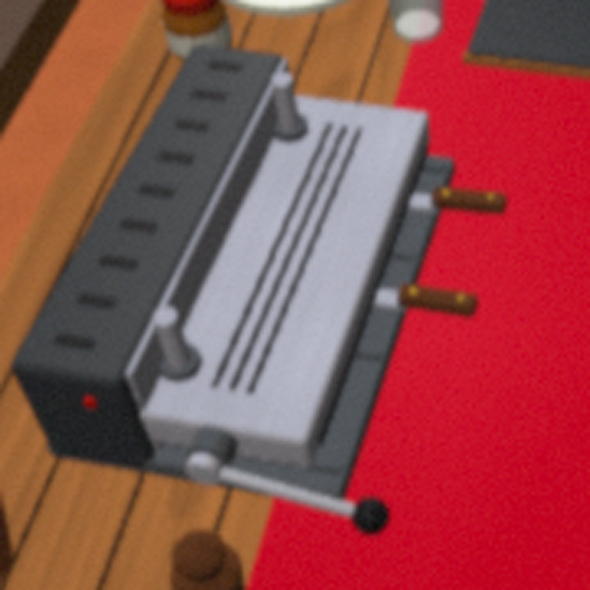

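View pics/c_crop.png

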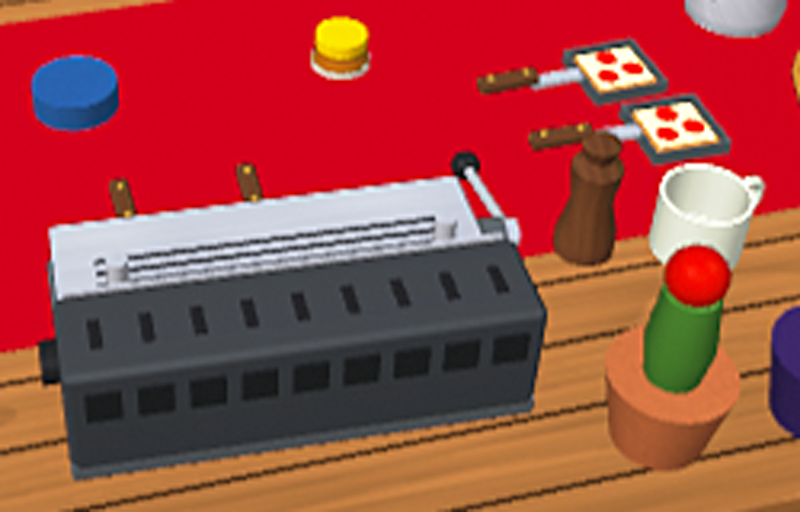

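The crops show the head's front top corners, in full side pixels, at (260.6,144.5) and (224,245), the hearth's front corners at (268,158) and (236,261), and the lever knob in the scene at (345,221). Bay 3, on the +y side, is empty.

```bash
python3 - <<'E'
from h import *
def line(a,b): d=b-a; return np.linalg.norm(d), np.degrees(np.arctan2(-d[0],d[1]))
for n,p,q,z in [("side",(260.6,144.5),(224,245.1),.084),("side",(268.2,158.2),(235.9,261),.028),("scene",(215.6,241.3),(343.8,225.6),.084)]:
    a,b=onz(n,p,z),onz(n,q,z); print(n,a,b,(a+b)/2,"len,yaw",line(a,b))
# back housing top from scene: back upper edge crop corners
print("knob",tri([("side",(242.7,267.3)),("scene",(345.3,220.9))]))
for n,q in [("D1",[(263.3,170.2),(283.5,172)]),("D2",[(252.5,198.5),(274.5,202.5)])]:
    print(n,[onz("side",p,.05) for p in q])
im=cv2.imread("pics/side0.png"); hsv=cv2.cvtColor(im,cv2.COLOR_BGR2HSV);H,S,V=[hsv[...,i].astype(int) for i in range(3)]
im2=cv2.imread("pics/scene0.png"); hs2=cv2.cvtColor(im2,cv2.COLOR_BGR2HSV)
m=((hs2[...,0]>5)&(hs2[...,0]<20)&(hs2[...,1]>100)&(hs2[...,2]<190)); k=np.zeros_like(m);
for r in [(345,185,371,205),(362,205,389,222),(232,218,243,245),(270,218,286,240)]:
    k[:]=0; k[r[1]:r[3],r[0]:r[2]]=m[r[1]:r[3],r[0]:r[2]]
    for a,c,s,l in blobs(k): print("scene handle",a,c,s,onz("scene",c,.022),onz("scene",c,.05))
E
```

```text
side [ 0.6192 -0.1882  0.084 ] [0.6402 0.1762 0.084 ] [ 0.6297 -0.006   0.084 ] len,yaw (np.float64(0.3649917805696181), np.float64(-3.297025808250621))
side [ 0.5994 -0.1921  0.028 ] [0.616  0.1817 0.028 ] [ 0.6077 -0.0052  0.028 ] len,yaw (np.float64(0.3741732972136025), np.float64(-2.53841311039459))
scene [ 0.6267 -0.1913  0.084 ] [0.6509 0.1769 0.084 ] [ 0.6388 -0.0072  0.084 ] len,yaw (np.float64(0.36898007583076403), np.float64(-3.7476066238580543))
knob [0.5915 0.2077 0.0466]
D1 [array([ 0.6   , -0.1171,  0.05  ]), array([ 0.541 , -0.1176,  0.05  ])]
D2 [array([ 0.6099, -0.0059,  0.05  ]), array([0.5483, 0.0002, 0.05  ])]
scene handle 84 [358.3095 194.5476] [349 191  19   8] [0.4462 0.3111 0.022 ] [0.4803 0.2941 0.05  ]
scene handle 169 [379.0533 214.4201] [365 209  24  13] [0.5606 0.3354 0.022 ] [0.5913 0.3177 0.05  ]
scene handle 56 [237.4286 231.8036] [234 226   8  12] [ 0.5326 -0.116   0.022 ] [ 0.5641 -0.1202  0.05  ]
scene handle 57 [277.2105 227.0877] [274 221   8  12] [0.541  0.0067 0.022 ] [ 0.5723 -0.0012  0.05  ]
```

```bash
cat >> h.py <<'E'
from scipy.spatial.transform import Rotation as Ro
def Rt(a,tilt=0):
    a=np.radians(a); y=np.array([np.cos(a),np.sin(a),0]); z=np.array([0,0,-1.]); return np.stack([np.cross(y,z),y,z],1)
def go(*wps):
    "each (x,y,z,a): prints turn, shift of the row"
    o=get_obs(); R=np.array(o["tcp_rot"]); p=np.array(o["eef_pos"])
    print("at",p,"a",np.degrees(np.arctan2(R[1,1],R[0,1])).round(2),"gap",round(o["finger_gap"],3),"F",np.array(o["contact_force"]),"t",round(o["time"],2))
    for x,y,z,a in wps:
        print((Ro.from_matrix(R.T@Rt(a)).as_rotvec()*180/np.pi/6).round(2).tolist(),(R.T@(np.array([x,y,z])-p)/.025).round(2).tolist())
G0=np.array([.734,-.012]); GY=np.radians(-3.3)
def G(x,y): c,s=np.cos(GY),np.sin(GY); return G0+[c*x-s*y,s*x+c*y]
E
python3 - <<'E'
from h import *
print("mill top",tri([("scene",(387.8,214.5)),("side",(191,276))]))
print("knob",G(-.151,.212))
k=G(-.151,.212); go((k[0]-.07,k[1],.2,86.7))
E
```

```text
mill top [0.6794 0.292  0.1261]
knob [0.5955 0.2083]
at [0.1445 0.6074 0.2494] a 76.6 gap 0.997 F [-1.1178 -0.2588  0.1855] t 0.1
[-0.02, -0.0, -1.68] [-18.52, -12.0, 1.99]
```

Request:
{"api": "apply_moves", "payload": {
  "targets": [
    [[0,0,-1.68],[-18.5,-12,2],0],
    [[0,0,-1.68],[-18.5,-12,2],0],
    [[0,0,-1.68],[-18.5,-12,2],0],
    [[0,0,-1.68],[-18.5,-12,2],0],
    [[0,0,-1.68],[-18.5,-12,2],0],
    [[0,0,-1.68],[-18.5,-12,2],0],
    [[0,0,-1.68],[-18.5,-12,2],0],
    [[0,0,-1.68],[-18.5,-12,2],0],
    [[0,0,-1.68],[-18.5,-12,2],0],
    [[0,0,-1.68],[-18.5,-12,2],0],
    [[0,0,-1.68],[-18.5,-12,2],0],
    [[0,0,-1.68],[-18.5,-12,2],0]
  ]
}}

```text
time: 1.1
eef_pos: [0.4883, 0.2467, 0.2048]
tcp_rot: [[-0.998, 0.058, -0.001], [0.058, 0.998, -0.0], [0.001, -0.0, -1.0]]
contact_force: [0.4, 0.7, -0.2]
finger_gap: 1.001
finger_force: 0.0
```

Request:
{"api": "apply_moves", "payload": {
  "targets": [
    [[0,0,0],[0,0,0],0],
    [[0,0,0],[0,0,0],0],
    [[0,0,0],[0,0,0],0],
    [[0,0,0],[0,0,0],0]
  ]
}}

```text
time: 1.43
eef_pos: [0.4862, 0.2492, 0.205]
tcp_rot: [[-0.998, 0.057, -0.001], [0.057, 0.998, -0.0], [0.001, -0.0, -1.0]]
contact_force: [-0.8, 0.0, 0.3]
finger_gap: 0.999
finger_force: 0.0
```

```bash
python3 - <<'E'
from h import *
go((.5955,.2083,.042,86.7))
K,V=cam("wrist"); print(V[:3,:3].T@-V[:3,3],V[2,:3]); print(proj("wrist",[.5955,.2083,.038]))
cv2.imwrite("pics/w1.png",capture("wrist"))
E
```

```text
at [0.4862 0.2492 0.205 ] a 86.75 gap 0.999 F [-0.7974  0.0377  0.3214] t 1.43
[-0.0, -0.01, 0.01] [-4.47, -1.39, 6.52]
[0.4017 0.254  0.3284] [ 0.3221 -0.0189 -0.9465]
[248.4596 307.6695]
```

View pics/w1.png

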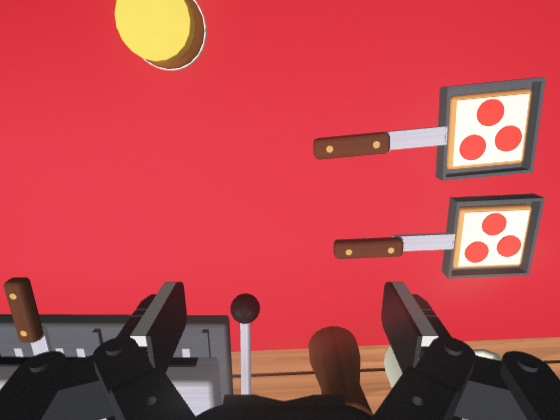

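The wrist picture shows the knob at (245,308), 3 px from the prediction. Both fresh handles are visible at (351,145) and (369,247), with dishes at (490,130) and (493,237). The lever is clear of the mill at (333,355).

Request:
{"api": "apply_moves", "payload": {
  "targets": [
    [[0,0,0],[-1,-1.4,2],0],
    [[0,0,0],[-1,-1.4,4],0],
    [[0,0,0],[-1,-1.4,5.5],0],
    [[0,0,0],[-1,-1.4,6.5],0],
    [[0,0,0],[-1,-1.4,6.5],0],
    [[0,0,0],[-2,-1.42,6.5],0],
    [[0,0,0],[-3,-1.44,6.5],0],
    [[0,0,0],[-4,-1.45,6.5],0],
    [[0,0,0],[-4.4,-1.45,6.5],0],
    [[0,0,0],[-4.4,-1.45,6.5],0.3],
    [[0,0,0],[-4.4,-1.45,6.5],0.5],
    [[0,0,0],[-4.4,-1.45,6.5],0.5]
  ],
  "newtons": 25
}}

```text
time: 2.48
eef_pos: [0.5935, 0.2068, 0.0437]
tcp_rot: [[-0.998, 0.056, -0.001], [0.056, 0.998, -0.0], [0.001, -0.0, -1.0]]
contact_force: [-0.3, 0.9, -0.2]
finger_gap: 0.604
finger_force: 0.0
```

Request:
{"api": "apply_moves", "payload": {
  "targets": [
    [[0,0,0],[0,0,0],0.9],
    [[0,0,0],[0,0,0],0.9],
    [[0,0,0],[0,0,0],0.9],
    [[0,0,0],[0,0,0],0.9],
    [[0,0,0],[0,0,0],0.9],
    [[0,0,0],[0,0,0],0.9]
  ]
}}

```text
time: 2.98
eef_pos: [0.5939, 0.206, 0.0424]
tcp_rot: [[-0.998, 0.058, -0.003], [0.058, 0.998, -0.0], [0.003, -0.0, -1.0]]
contact_force: [-3.6, 1.5, -0.4]
finger_gap: 0.308
finger_force: 24.5
```

```bash
python3 - <<'E'
from h import *
go()
q0=None
for q in np.linspace(0,.92,12):
    s=q-.26; x=-.03-.125*np.cos(s); z=.07+.01556*q+.125*np.sin(s)
    if q0 is None: q0=(x,z)
    print(round(q,2),np.round([-(x-q0[0])/.025,-(z-q0[1])/.025],2))
E
```

```text
at [0.5939 0.206  0.0424] a 86.68 gap 0.308 F [-3.5965  1.544  -0.3694] t 2.98
0.0 [-0. -0.]
0.08 [ 0.09 -0.46]
0.17 [ 0.15 -0.93]
0.25 [ 0.17 -1.4 ]
0.33 [ 0.15 -1.87]
0.42 [ 0.11 -2.33]
0.5 [ 0.02 -2.8 ]
0.59 [-0.09 -3.25]
0.67 [-0.24 -3.69]
0.75 [-0.43 -4.12]
0.84 [-0.64 -4.53]
0.92 [-0.88 -4.92]
```

Request:
{"api": "apply_moves", "payload": {
  "targets": [
    [[0,0,0],[0.09,0,-0.46],0.9],
    [[0,0,0],[0.15,0,-0.93],0.9],
    [[0,0,0],[0.17,0,-1.4],0.9],
    [[0,0,0],[0.15,0,-1.87],0.9],
    [[0,0,0],[0.11,0,-2.33],0.9],
    [[0,0,0],[0.02,0,-2.8],0.9],
    [[0,0,0],[-0.09,0,-3.25],0.9],
    [[0,0,0],[-0.24,0,-3.69],0.9],
    [[0,0,0],[-0.43,0,-4.12],0.9],
    [[0,0,0],[-0.64,0,-4.53],0.9],
    [[0,0,0],[-0.82,0,-4.82],0.9],
    [[0,0,0],[-0.82,0,-4.82],0.9]
  ]
}}

```text
time: 3.98
eef_pos: [0.6149, 0.2047, 0.1632]
tcp_rot: [[-0.998, 0.058, -0.003], [0.058, 0.998, 0.0], [0.003, -0.0, -1.0]]
contact_force: [-1.4, 1.1, -4.4]
finger_gap: 0.305
finger_force: 27.7
```

Request:
{"api": "apply_moves", "payload": {
  "targets": [
    [[0,0,0],[0,0,0],0.9],
    [[0,0,0],[0,0,0],0.9],
    [[0,0,0],[0,0,0],0.9],
    [[0,0,0],[0,0,0],0.9]
  ]
}}

```text
time: 4.32
eef_pos: [0.6149, 0.2047, 0.1632]
tcp_rot: [[-0.998, 0.058, -0.002], [0.058, 0.998, -0.0], [0.002, -0.0, -1.0]]
contact_force: [-1.7, 0.6, -4.2]
finger_gap: 0.309
finger_force: 27.7
```

Request:
{"api": "apply_moves", "payload": {
  "targets": [
    [[0,0,0],[0,0,0],0],
    [[0,0,0],[0,0,0],0],
    [[0,0,0],[0,0,0],0],
    [[0,0,0],[0,0,-1.5],0],
    [[0,0,0],[0,0,-2.5],0],
    [[0,0,0],[2,-1,-2.5],0],
    [[0,0,0],[3.5,-2.5,-2.5],0],
    [[0,0,0],[4,-4,-2.5],0],
    [[0,0,0],[4,-5.5,-2.5],0],
    [[0,0,0],[4,-7,-2.5],0],
    [[0,0,0],[4,-8.5,-2.5],0],
    [[0,0,0],[4,-10,-2.5],0]
  ]
}}

```text
time: 5.32
eef_pos: [0.5017, -0.0388, 0.227]
tcp_rot: [[-0.998, 0.057, 0.003], [0.057, 0.998, -0.001], [-0.003, -0.001, -1.0]]
contact_force: [0.3, 0.2, -0.3]
finger_gap: 0.999
finger_force: 0.0
```

Request:
{"api": "apply_moves", "payload": {
  "targets": [
    [[0,0,0],[0,0,1],0],
    [[0,0,0],[0,0,2],0],
    [[0,0,0],[0,0,2],0],
    [[0,0,0],[0,0,2],0],
    [[0,0,0],[0,0,2],0]
  ]
}}

```text
time: 5.73
eef_pos: [0.5025, -0.0369, 0.1769]
tcp_rot: [[-0.998, 0.057, 0.002], [0.057, 0.998, -0.001], [-0.002, -0.001, -1.0]]
contact_force: [0.5, 0.5, -0.2]
finger_gap: 0.998
finger_force: 0.0
```

```bash
python3 - <<'E'
from h import *
go()
kv=cam("wrist"); w=capture("wrist"); cv2.imwrite("pics/w2.png",w); s=capture("side"); cv2.imwrite("pics/s2.png",s)
np.savez("kv2.npz",K=kv[0],V=kv[1])
hsv=cv2.cvtColor(w,cv2.COLOR_BGR2HSV);H,S,V=[hsv[...,i].astype(int) for i in range(3)]
m=(H>5)&(H<20)&(S>90)&(V>40)&(V<190)
for a,c,st,l in blobs(m,300):
    r=cv2.minAreaRect(np.argwhere(l)[:,::-1].astype(np.float32)); print(a,c,r,onz("wrist",c,.05,kv))
print("knob side at q=.9",proj("side",[*G(-.130,.212),.1586]),"q=.6",proj("side",[*G(-.148,.212),.121]))
hv=cv2.cvtColor(s,cv2.COLOR_BGR2HSV)
for a,c,st,l in blobs((hv[...,2]<45),30):
    if a<200: print(a,c)
E
```

```text
at [ 0.5025 -0.0369  0.1769] a 86.73 gap 0.998 F [ 0.4693  0.5326 -0.2263] t 5.73
623 [530.8186   8.1573] ((532.5, 8.5), (17.0, 53.0), 90.0) [0.375  0.1271 0.05  ]
1161 [191.1912 296.9225] ((190.19996643066406, 296.6000061035156), (71.19641876220703, 22.36068344116211), 79.69515228271484) [ 0.5725 -0.1184  0.05  ]
1350 [332.0326 295.8   ] ((332.3876953125, 297.02154541015625), (22.077068328857422, 68.78282165527344), 3.1798300743103027) [ 0.5781 -0.0012  0.05  ]
knob side at q=.9 [226.8803 238.5031] q=.6 [236.6424 249.5606]
60 [343.85     4.7333]
70 [450.6571  26.5286]
36 [514.7222   9.7222]
32 [280.0312  91.9375]
82 [339.1707  92.6951]
100 [228.36 237.91]
118 [109.8051 254.7627]
96 [205.0104 297.7812]
```

View pics/w2.png

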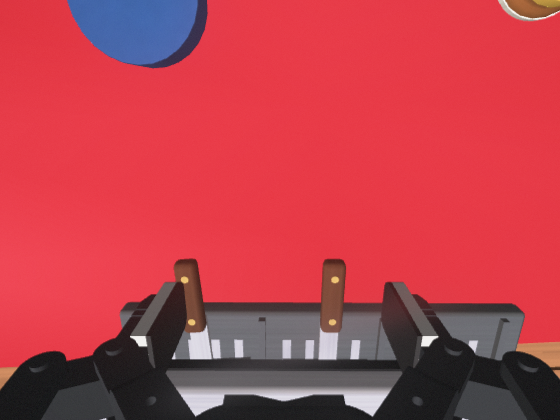

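The wrist picture shows the two handles at (190,297) and (332,297), well separated; the head is raised and the third bay is empty.

```bash
python3 - <<'E'
from h import *
d=np.load("kv2.npz"); kv=(d["K"],d["V"])
for a,b in [((184,280),(192,323)),((333,280),(332,323))]:
    A,B=onz("w",a,.057,kv),onz("w",b,.057,kv); v=B-A; print(A,B,(A+B)/2,np.linalg.norm(v),"yaw",np.degrees(np.arctan2(v[1],v[0])))
go((.573,-.118,.10,86.7),(.573,-.118,.05,86.7))
E
```

```text
[ 0.5524 -0.1195  0.057 ] [ 0.5931 -0.119   0.057 ] [ 0.5727 -0.1192  0.057 ] 0.04071477680095899 yaw 0.7323986759779335
[ 0.5591 -0.0011  0.057 ] [ 0.5997 -0.0024  0.057 ] [ 0.5794 -0.0018  0.057 ] 0.0406107343129263 yaw -1.804750568397088
at [ 0.5027 -0.0367  0.1773] a 86.76 gap 0.998 F [ 0.4769 -0.0789  0.0875] t 5.83
[-0.01, 0.03, 0.01] [-2.98, -3.08, 3.1]
[-0.01, 0.03, 0.01] [-2.97, -3.08, 5.1]
```

Request:
{"api": "apply_moves", "payload": {
  "targets": [
    [[0,0,-0.6],[-1.5,-1.5,1.5],0],
    [[0,0,-0.6],[-2.98,-3.1,2.5],0],
    [[0,0,-0.6],[-2.98,-3.1,2.5],0],
    [[0,0,-0.6],[-2.98,-3.1,3.5],0],
    [[0,0,-0.6],[-2.98,-3.1,4.5],0],
    [[0,0,-0.6],[-2.98,-3.1,5],0],
    [[0,0,-0.6],[-2.98,-3.1,5],0.4],
    [[0,0,-0.6],[-2.98,-3.1,5],0.7],
    [[0,0,-0.6],[-2.98,-3.1,5],1],
    [[0,0,-0.6],[-2.98,-3.1,5],1],
    [[0,0,-0.6],[-2.98,-3.1,5],1],
    [[0,0,-0.6],[-2.98,-3.1,5],1]
  ],
  "newtons": 80
}}

```text
time: 6.83
eef_pos: [0.5721, -0.1188, 0.0521]
tcp_rot: [[-1.0, -0.005, 0.002], [-0.005, 1.0, -0.001], [-0.002, -0.001, -1.0]]
contact_force: [0.1, 1.0, 0.7]
finger_gap: 0.194
finger_force: 79.3
```

Request:
{"api": "apply_moves", "payload": {
  "targets": [
    [[0,0,0],[0,0,0],1],
    [[0,0,0],[0,0,0],1],
    [[0,0,0],[0,0,0],1]
  ]
}}

```text
time: 7.08
eef_pos: [0.572, -0.1188, 0.0515]
tcp_rot: [[-1.0, -0.005, 0.002], [-0.005, 1.0, -0.001], [-0.002, -0.001, -1.0]]
contact_force: [-1.6, 0.3, 4.7]
finger_gap: 0.191
finger_force: 79.7
```

```bash
python3 - <<'E'
from h import *
go((.573,-.119,.053,90.7),(.42,-.112,.053,90.7))
E
```

```text
at [ 0.572  -0.1188  0.0515] a 90.29 gap 0.191 F [-1.6119  0.294   4.7148] t 7.08
[-0.01, 0.02, -0.07] [-0.04, -0.01, -0.06]
[-0.01, 0.02, -0.07] [6.08, 0.3, -0.07]
```

Request:
{"api": "apply_moves", "payload": {
  "targets": [
    [[0,0,0],[0,0,-0.15],1],
    [[0,0,0],[0.4,0.02,-0.15],1],
    [[0,0,0],[1,0.05,-0.15],1],
    [[0,0,0],[1.6,0.09,-0.15],1],
    [[0,0,0],[2.3,0.13,-0.15],1],
    [[0,0,0],[3,0.17,-0.15],1],
    [[0,0,0],[3.7,0.2,-0.15],1],
    [[0,0,0],[4.4,0.25,-0.15],1],
    [[0,0,0],[5.1,0.3,-0.15],1],
    [[0,0,0],[5.7,0.33,-0.15],1],
    [[0,0,0],[6.0,0.35,-0.15],1],
    [[0,0,0],[6.0,0.35,-0.15],1]
  ]
}}

```text
time: 8.08
eef_pos: [0.4188, -0.1097, 0.0543]
tcp_rot: [[-1.0, -0.004, -0.004], [-0.004, 1.0, 0.002], [0.004, 0.002, -1.0]]
contact_force: [-0.1, 0.6, -1.5]
finger_gap: 0.19
finger_force: 81.9
```

Request:
{"api": "apply_moves", "payload": {
  "targets": [
    [[0,0,0],[0,0,-0.6],1],
    [[0,0,0],[0,0,-1.2],1],
    [[0,0,0],[0,0,-1.6],1],
    [[0,0,0],[0,0,-1.6],1]
  ]
}}

```text
time: 8.42
eef_pos: [0.4236, -0.1116, 0.096]
tcp_rot: [[-1.0, -0.005, 0.004], [-0.005, 1.0, -0.003], [-0.004, -0.003, -1.0]]
contact_force: [1.0, -0.4, -1.2]
finger_gap: 0.191
finger_force: 81.9
```

```bash
python3 - <<'E'
from h import *
go((.50,-.30,.085,0))
cv2.imwrite("pics/s3.png",capture("side")[90:290,180:440])
E
python3 -c "
import cv2;a=cv2.imread('pics/s3.png');cv2.imwrite('pics/s3b.png',cv2.resize(a,None,fx=3,fy=3,interpolation=2))"
```

```text
at [ 0.4236 -0.1116  0.096 ] a 90.3 gap 0.191 F [ 1.0313 -0.3891 -1.1618] t 8.42
[0.01, 0.05, 15.05] [-3.02, -7.55, 0.47]
```

View pics/s3b.png

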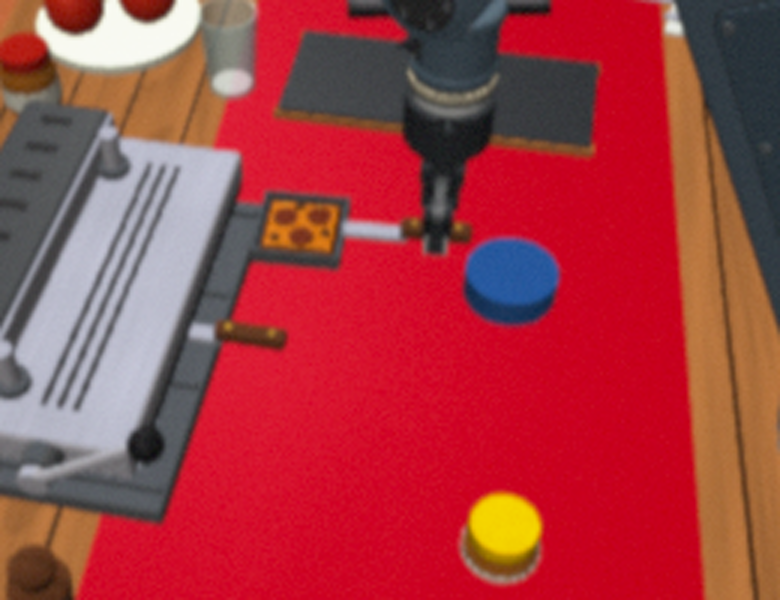

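The pan is out and level; the grip is central on the handle. The board's top corners in the side view are about (282,101), (380,111), (377.5,138) and (272.7,127).

```bash
python3 - <<'E'
from h import *
P=np.array([onz("side",p,.015) for p in [(281.7,101),(380,111),(377.8,139),(272.7,127.3)]]); print(P,P.mean(0))
print([np.linalg.norm(P[i]-P[i-1]).round(3) for i in range(4)])
v=P[0]+P[3]-P[1]-P[2]; yb=np.degrees(np.arctan2(v[1],v[0])); print("yaw",yb)
go((.50,-.30,.085,0))
E
```

```text
[[ 0.6048 -0.5072  0.015 ]
 [ 0.2571 -0.4925  0.015 ]
 [ 0.2658 -0.3416  0.015 ]
 [ 0.6128 -0.3565  0.015 ]] [ 0.4351 -0.4245  0.015 ]
[np.float64(0.151), np.float64(0.348), np.float64(0.151), np.float64(0.347)]
yaw -2.4400001440701184
at [ 0.4231 -0.1114  0.0952] a 90.3 gap 0.19 F [ 0.4414 -0.5424 -1.1506] t 8.47
[0.01, 0.04, 15.05] [-3.04, -7.56, 0.43]
```

Request:
{"api": "apply_moves", "payload": {
  "targets": [
    [[0,0,1.1],[0,0,0],1],
    [[0,0,2.2],[0,-0.5,0],1],
    [[0,0,3.3],[0,-1,0],1],
    [[0,0,4.4],[-0.3,-1.6,0],1],
    [[0,0,5.5],[-0.6,-2.2,0],1],
    [[0,0,6.6],[-1,-2.9,0],1],
    [[0,0,7.7],[-1.4,-3.6,0],1],
    [[0,0,8.8],[-1.8,-4.3,0],1],
    [[0,0,9.9],[-2.2,-5,0],1],
    [[0,0,11],[-2.5,-5.7,0],1],
    [[0,0,12.1],[-2.8,-6.4,0],1],
    [[0,0,13.2],[-3.1,-7,0],1]
  ]
}}

```text
time: 9.47
eef_pos: [0.5003, -0.2864, 0.0933]
tcp_rot: [[-0.186, 0.983, -0.001], [0.983, 0.186, 0.001], [0.001, -0.0, -1.0]]
contact_force: [0.4, -0.4, -1.1]
finger_gap: 0.191
finger_force: 81.8
```

Request:
{"api": "apply_moves", "payload": {
  "targets": [
    [[0,0,1],[0,0,0],1],
    [[0,0,2],[0,0,0],1],
    [[0,0,2.2],[0,0,0],1],
    [[0,0,2.2],[0,0,0],1],
    [[0,0,2.2],[0,0,0],1]
  ]
}}

```text
time: 9.88
eef_pos: [0.4996, -0.2849, 0.0938]
tcp_rot: [[0.035, 0.999, -0.001], [0.999, -0.035, 0.001], [0.001, -0.001, -1.0]]
contact_force: [-0.3, 0.1, -1.4]
finger_gap: 0.193
finger_force: 81.9
```

```bash
python3 - <<'E'
from h import *
go((.505,-.302,.06,-2.4),(.505,-.302,.0375,-2.4))
E
```

```text
at [ 0.4996 -0.2849  0.0938] a -1.98 gap 0.193 F [-0.2785  0.0528 -1.387 ] t 9.88
[-0.01, -0.01, 0.07] [-0.68, 0.24, 1.35]
[-0.01, -0.01, 0.07] [-0.68, 0.24, 2.25]
```

Request:
{"api": "apply_moves", "payload": {
  "targets": [
    [[0,0,0],[-0.68,0.24,0.5],1],
    [[0,0,0],[-0.68,0.24,1],1],
    [[0,0,0],[-0.68,0.24,1.5],1],
    [[0,0,0],[-0.68,0.24,1.8],1],
    [[0,0,0],[-0.68,0.24,2.0],1],
    [[0,0,0],[-0.68,0.24,2.1],1],
    [[0,0,0],[-0.68,0.24,2.18],1],
    [[0,0,0],[-0.68,0.24,2.2],1],
    [[0,0,0],[-0.68,0.24,2.2],1],
    [[0,0,0],[-0.68,0.24,2.2],1]
  ]
}}

```text
time: 10.72
eef_pos: [0.5054, -0.3026, 0.04]
tcp_rot: [[0.037, 0.999, 0.001], [0.999, -0.037, -0.001], [-0.001, 0.001, -1.0]]
contact_force: [1.0, 0.3, -0.2]
finger_gap: 0.197
finger_force: 82.0
```

Request:
{"api": "apply_moves", "payload": {
  "targets": [
    [[0,0,0],[0,0,0],0.7],
    [[0,0,0],[0,0,0],0.4],
    [[0,0,0],[0,0,0],0],
    [[0,0,0],[0,0,0],0],
    [[0,0,0],[0,0,-1.2],0],
    [[0,0,0],[0,0,-2.4],0],
    [[0,0,0],[0,0,-3.6],0],
    [[0,0,0],[0,0,-5],0],
    [[0,0,0],[0,0,-5],0]
  ]
}}

```text
time: 11.47
eef_pos: [0.5084, -0.3052, 0.1712]
tcp_rot: [[0.037, 0.999, 0.01], [0.999, -0.037, -0.009], [-0.009, 0.01, -1.0]]
contact_force: [0.9, -0.5, 0.8]
finger_gap: 1.001
finger_force: 0.0
```

```bash
python3 - <<'E'
from h import *
go((.50,-.02,.177,86.7))
cv2.imwrite("pics/s4.png",capture("side"))
E
```

```text
at [ 0.5084 -0.3052  0.1712] a -2.1 gap 1.001 F [ 0.9042 -0.5094  0.8092] t 11.47
[0.01, 0.14, -14.8] [11.39, -0.75, -0.34]
```

View pics/s4.png

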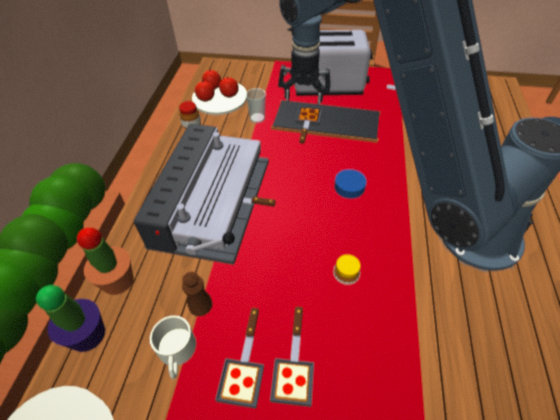

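The first browned pan sits flat on the board at (309,115); everything else is unmoved.

Request:
{"api": "apply_moves", "payload": {
  "targets": [
    [[0,0,-1.15],[1,0,0],0],
    [[0,0,-2.3],[2,0,0],0],
    [[0,0,-3.45],[3,-0.1,0],0],
    [[0,0,-4.6],[4,-0.2,0],0],
    [[0,0,-5.75],[5,-0.3,0],0],
    [[0,0,-6.9],[6,-0.4,0],0],
    [[0,0,-8.05],[7,-0.5,0],0],
    [[0,0,-9.2],[8,-0.6,0],0],
    [[0,0,-10.35],[9,-0.7,0],0],
    [[0,0,-11.5],[10,-0.75,0],0],
    [[0,0,-12.65],[11,-0.75,0],0],
    [[0,0,-13.8],[11.4,-0.75,0],0]
  ]
}}

```text
time: 12.52
eef_pos: [0.4952, -0.014, 0.1634]
tcp_rot: [[-0.988, 0.154, -0.003], [0.154, 0.988, 0.002], [0.004, 0.001, -1.0]]
contact_force: [0.0, 0.6, 0.4]
finger_gap: 1.0
finger_force: 0.0
```

Request:
{"api": "apply_moves", "payload": {
  "targets": [
    [[0,0,-0.7],[0,0,0],0],
    [[0,0,-1.25],[0,0,0],0],
    [[0,0,-1.25],[0,0,0],0],
    [[0,0,-1.25],[0,0,0],0]
  ]
}}

```text
time: 12.85
eef_pos: [0.4963, -0.0168, 0.1637]
tcp_rot: [[-0.999, 0.033, -0.002], [0.033, 0.999, 0.0], [0.002, 0.0, -1.0]]
contact_force: [-0.3, -0.8, -0.2]
finger_gap: 0.997
finger_force: 0.0
```

```bash
cat >> h.py <<'E'
def handles(z,amin=300,save=None):
    kv=cam("wrist"); w=capture("wrist")
    if save: cv2.imwrite(save,w)
    hsv=cv2.cvtColor(w,cv2.COLOR_BGR2HSV);H,S,V=[hsv[...,i].astype(int) for i in range(3)]
    for a,c,st,l in blobs((H>5)&(H<20)&(S>90)&(V>40)&(V<190),amin):
        p=cv2.boxPoints(cv2.minAreaRect(np.argwhere(l)[:,::-1].astype(np.float32)))
        if np.linalg.norm(p[0]-p[1])<np.linalg.norm(p[1]-p[2]): e=(p[0]+p[1])/2,(p[2]+p[3])/2
        else: e=(p[1]+p[2])/2,(p[3]+p[0])/2
        A,B=[onz("wrist",q,z,kv) for q in e]; v=B-A
        print("handle",a,c,"mid",(A+B)/2,"len",np.linalg.norm(v).round(3),"yaw",np.degrees(np.arctan2(v[1],v[0])).round(1))
E
python3 - <<'E'
from h import *
handles(.05)
go((.5785,-.0015,.0515,88.2))
E
```

```text
handle 979 [509.808   17.5301] mid [0.3721 0.1273 0.05  ] len 0.043 yaw 66.9
handle 1352 [306.3558 313.5799] mid [ 0.5805 -0.0013  0.05  ] len 0.067 yaw -4.2
at [ 0.4964 -0.017   0.1639] a 88.09 gap 0.998 F [-0.4375 -0.7273  0.0225] t 12.9
[0.0, -0.01, -0.02] [-3.27, 0.73, 4.49]
```

Request:
{"api": "apply_moves", "payload": {
  "targets": [
    [[0,0,0],[-1.5,0.7,1],0],
    [[0,0,0],[-3,0.73,2],0],
    [[0,0,0],[-3.3,0.73,2],0],
    [[0,0,0],[-3.3,0.73,3],0],
    [[0,0,0],[-3.3,0.73,4],0],
    [[0,0,0],[-3.3,0.73,4.5],0],
    [[0,0,0],[-3.3,0.73,4.5],0.4],
    [[0,0,0],[-3.3,0.73,4.5],0.7],
    [[0,0,0],[-3.3,0.73,4.5],1],
    [[0,0,0],[-3.3,0.73,4.5],1],
    [[0,0,0],[-3.3,0.73,4.5],1],
    [[0,0,0],[-3.3,0.73,4.5],1]
  ]
}}

```text
time: 13.9
eef_pos: [0.5806, -0.0016, 0.0533]
tcp_rot: [[-0.999, 0.032, 0.002], [0.032, 0.999, -0.001], [-0.002, -0.0, -1.0]]
contact_force: [0.4, 0.5, 1.9]
finger_gap: 0.192
finger_force: 81.0
```

Request:
{"api": "apply_moves", "payload": {
  "targets": [
    [[0,0,0],[0,0,0],1],
    [[0,0,0],[0,0,0],1],
    [[0,0,0],[0,0,0],1],
    [[0,0,0],[0,0,0],1]
  ]
}}

```text
time: 14.23
eef_pos: [0.5805, -0.0014, 0.0526]
tcp_rot: [[-1.0, 0.032, 0.002], [0.032, 1.0, -0.0], [-0.002, -0.0, -1.0]]
contact_force: [-1.2, -0.1, 5.0]
finger_gap: 0.19
finger_force: 81.2
```

Request:
{"api": "apply_moves", "payload": {
  "targets": [
    [[0,0,0],[0,0,-0.15],1],
    [[0,0,0],[0.4,0.02,-0.15],1],
    [[0,0,0],[1,0.02,-0.15],1],
    [[0,0,0],[1.6,0.04,-0.15],1],
    [[0,0,0],[2.3,0.06,-0.15],1],
    [[0,0,0],[3,0.08,-0.15],1],
    [[0,0,0],[3.7,0.1,-0.15],1],
    [[0,0,0],[4.4,0.11,-0.15],1],
    [[0,0,0],[5.1,0.13,-0.15],1],
    [[0,0,0],[5.7,0.14,-0.15],1],
    [[0,0,0],[6.0,0.15,-0.15],1],
    [[0,0,0],[6.0,0.15,-0.15],1]
  ]
}}

```text
time: 15.23
eef_pos: [0.4271, 0.0078, 0.0555]
tcp_rot: [[-0.999, 0.032, -0.005], [0.032, 0.999, 0.001], [0.005, 0.001, -1.0]]
contact_force: [0.6, -0.5, -1.3]
finger_gap: 0.197
finger_force: 80.5
```

Request:
{"api": "apply_moves", "payload": {
  "targets": [
    [[0,0,0],[0,0,-0.6],1],
    [[0,0,0],[0,0,-1.2],1],
    [[0,0,0],[0,0,-1.8],1],
    [[0,0,0],[0,0,-1.8],1],
    [[0,0,0],[0,0,-1.8],1]
  ]
}}

```text
time: 15.65
eef_pos: [0.4317, 0.0068, 0.1012]
tcp_rot: [[-0.999, 0.032, 0.003], [0.032, 0.999, -0.001], [-0.003, -0.001, -1.0]]
contact_force: [0.3, -0.2, -1.2]
finger_gap: 0.192
finger_force: 80.6
```

```bash
python3 - <<'E'
from h import *
go((.44,-.15,.10,0),(.375,-.297,.039,-2.4))
E
```

```text
at [0.4317 0.0068 0.1012] a 88.19 gap 0.192 F [ 0.3437 -0.1664 -1.1994] t 15.65
[0.02, 0.03, 14.7] [-0.53, -6.26, 0.05]
[0.02, 0.03, 15.1] [1.89, -12.22, 2.49]
```

Request:
{"api": "apply_moves", "payload": {
  "targets": [
    [[0,0,1.15],[0,-1,0],1],
    [[0,0,2.3],[0,-2,0],1],
    [[0,0,3.45],[0,-3,0],1],
    [[0,0,4.6],[0,-4,0],1],
    [[0,0,5.75],[0,-5,0],1],
    [[0,0,6.9],[0,-6,0],1],
    [[0,0,8.05],[0.3,-7,0],1],
    [[0,0,9.2],[0.6,-8,0],1],
    [[0,0,10.35],[0.9,-9,0],1],
    [[0,0,11.5],[1.2,-10,0],1],
    [[0,0,12.65],[1.5,-11,0],1],
    [[0,0,13.8],[1.8,-12,0],1]
  ]
}}

```text
time: 16.65
eef_pos: [0.375, -0.2924, 0.0995]
tcp_rot: [[-0.087, 0.996, -0.001], [0.996, 0.087, 0.001], [0.001, -0.001, -1.0]]
contact_force: [0.2, -1.1, -1.7]
finger_gap: 0.192
finger_force: 80.4
```

Request:
{"api": "apply_moves", "payload": {
  "targets": [
    [[0,0,0.7],[0,0,0],1],
    [[0,0,1.3],[0,0,0],1],
    [[0,0,1.3],[0,0,0],1],
    [[0,0,1.3],[0,0,0],1],
    [[0,0,1.3],[0,0,0],1]
  ]
}}

```text
time: 17.07
eef_pos: [0.3756, -0.2909, 0.1001]
tcp_rot: [[0.04, 0.999, -0.001], [0.999, -0.04, 0.001], [0.001, -0.001, -1.0]]
contact_force: [-0.2, 1.1, -1.9]
finger_gap: 0.19
finger_force: 80.6
```

```bash
python3 - <<'E'
from h import *
go((.375,-.297,.040,-2.4))
E
```

```text
at [ 0.3756 -0.2909  0.1001] a -2.32 gap 0.19 F [-0.1989  1.1401 -1.912 ] t 17.07
[-0.01, -0.01, 0.01] [-0.25, -0.01, 2.4]
```

Request:
{"api": "apply_moves", "payload": {
  "targets": [
    [[0,0,0],[-0.25,0,0.5],1],
    [[0,0,0],[-0.25,0,1],1],
    [[0,0,0],[-0.25,0,1.5],1],
    [[0,0,0],[-0.25,0,1.9],1],
    [[0,0,0],[-0.25,0,2.2],1],
    [[0,0,0],[-0.25,0,2.3],1],
    [[0,0,0],[-0.25,0,2.38],1],
    [[0,0,0],[-0.25,0,2.42],1],
    [[0,0,0],[-0.25,0,2.42],1],
    [[0,0,0],[-0.25,0,2.42],1]
  ]
}}

```text
time: 17.9
eef_pos: [0.3756, -0.2977, 0.0408]
tcp_rot: [[0.042, 0.999, 0.001], [0.999, -0.042, -0.001], [-0.001, 0.001, -1.0]]
contact_force: [-1.2, 0.6, -0.3]
finger_gap: 0.193
finger_force: 80.7
```

Request:
{"api": "apply_moves", "payload": {
  "targets": [
    [[0,0,0],[0,0,0],0.7],
    [[0,0,0],[0,0,0],0.4],
    [[0,0,0],[0,0,0],0],
    [[0,0,0],[0,0,0],0],
    [[0,0,0],[0,0,-1.2],0],
    [[0,0,0],[0,0,-2.4],0],
    [[0,0,0],[0,0,-3.6],0],
    [[0,0,0],[0,0,-5],0],
    [[0,0,0],[0,0,-5],0]
  ]
}}

```text
time: 18.65
eef_pos: [0.3777, -0.3003, 0.1706]
tcp_rot: [[0.042, 0.999, 0.007], [0.999, -0.042, -0.009], [-0.009, 0.008, -1.0]]
contact_force: [0.1, -0.7, 0.7]
finger_gap: 0.998
finger_force: 0.0
```

```bash
python3 - <<'E'
from h import *
go((.497,.26,.19,1.5))
E
```

```text
at [ 0.3777 -0.3003  0.1706] a -2.4 gap 0.998 F [ 0.0784 -0.7216  0.678 ] t 18.65
[0.07, 0.09, -0.65] [22.58, 3.84, -0.95]
```

Request:
{"api": "apply_moves", "payload": {
  "targets": [
    [[0,0,-0.3],[1.6,0.3,-0.3],0],
    [[0,0,-0.6],[3.2,0.6,-0.6],0],
    [[0,0,-0.65],[4.8,0.9,-0.9],0],
    [[0,0,-0.65],[6.4,1.2,-0.9],0],
    [[0,0,-0.65],[8,1.5,-0.9],0],
    [[0,0,-0.65],[9.6,1.7,-0.9],0],
    [[0,0,-0.65],[11.2,2,-0.9],0],
    [[0,0,-0.65],[12.8,2.3,-0.9],0],
    [[0,0,-0.65],[14.4,2.6,-0.9],0],
    [[0,0,-0.65],[16,2.9,-0.9],0],
    [[0,0,-0.65],[17.6,3.2,-0.9],0],
    [[0,0,-0.65],[19.2,3.4,-0.9],0]
  ]
}}

```text
time: 19.65
eef_pos: [0.4809, 0.1806, 0.1876]
tcp_rot: [[-0.026, 1.0, 0.001], [1.0, 0.026, -0.0], [-0.0, 0.001, -1.0]]
contact_force: [1.0, 0.1, -0.3]
finger_gap: 1.005
finger_force: 0.0
```

Request:
{"api": "apply_moves", "payload": {
  "targets": [
    [[0,0,0],[1.5,0.3,0],0],
    [[0,0,0],[3,0.4,0],0],
    [[0,0,0],[3.4,0.4,0],0],
    [[0,0,0],[3.4,0.4,0],0],
    [[0,0,0],[3.4,0.4,0],0]
  ]
}}

```text
time: 20.07
eef_pos: [0.4875, 0.2634, 0.1872]
tcp_rot: [[-0.028, 1.0, -0.001], [1.0, 0.028, -0.001], [-0.001, -0.001, -1.0]]
contact_force: [0.3, 0.2, -0.1]
finger_gap: 0.999
finger_force: 0.0
```

```bash
python3 - <<'E'
from h import *
go()
handles(.022,save="pics/w5.png")
s=capture("side"); cv2.imwrite("pics/s5.png",s)
E
```

```text
at [0.4875 0.2634 0.1872] a 1.58 gap 0.999 F [ 0.2586  0.2001 -0.1114] t 20.07
handle 1601 [360.5803 121.1705] mid [0.5459 0.3268 0.022 ] len 0.066 yaw -91.2
handle 8102 [522.1879 187.2809] mid [0.6848 0.2695 0.022 ] len 0.186 yaw -76.2
handle 616 [226.3133 177.3425] mid [0.4364 0.2778 0.022 ] len 0.034 yaw -91.5
handle 1029 [140.6589 277.07  ] mid [0.3485 0.1748 0.022 ] len 0.048 yaw -51.8
```

View pics/w5.png

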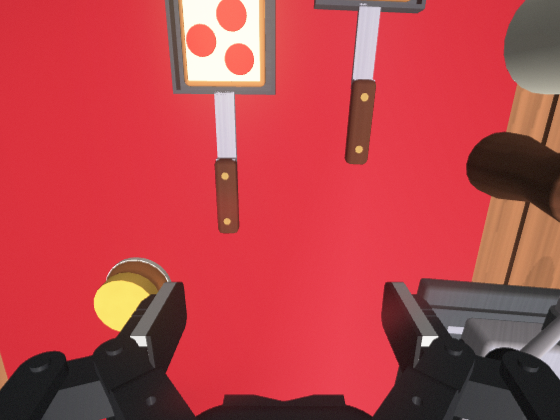

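View pics/s5.png

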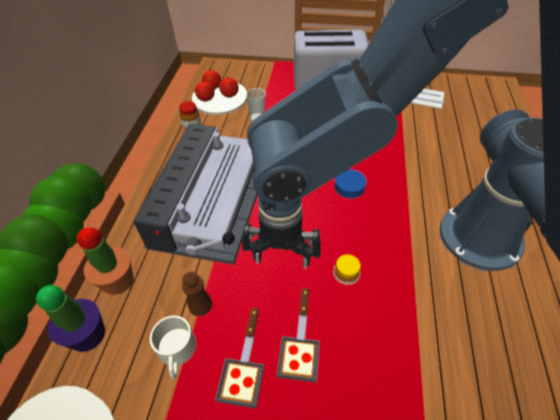

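The wrist view shows fresh pan 1 with its handle at (227,196), running between the ends (226,159) and (228,233), so it was knocked about 3 cm. Fresh pan 2's handle is unmoved at (360,121). The side view confirms fresh pan 1's dish is now at (299,359). The lever is still raised.

```bash
python3 - <<'E'
from h import *
kv=cam("wrist")
A,B=onz("wrist",(227.5,222),.029,kv),onz("wrist",(225,176),.029,kv); v=B-A;print((A+B)/2,np.linalg.norm(v),np.degrees(np.arctan2(v[1],v[0])))
a=np.degrees(np.arctan2(v[1],v[0]))-90; m=(A+B)/2
A,B=onz("wrist",(226,159),.022,kv),onz("wrist",(228.5,233),.022,kv);print((A+B)/2,np.linalg.norm(A-B))
go((m[0],m[1],.08,a),(m[0],m[1],.0255,a))
E
```

```text
[0.4376 0.2604 0.029 ] 0.04073287172364426 91.2846227157187
[0.4374 0.2602 0.022 ] 0.06682979576874534
at [0.4878 0.2621 0.1874] a 1.41 gap 1.0 F [-0.1841  0.3124  0.3205] t 20.17
[-0.01, 0.01, 0.02] [-0.02, -2.0, 4.3]
[-0.01, 0.01, 0.02] [-0.01, -2.0, 6.48]
```

Request:
{"api": "apply_moves", "payload": {
  "targets": [
    [[0,0,0],[0,-1,1],0],
    [[0,0,0],[0,-2,2],0],
    [[0,0,0],[0,-2,3],0],
    [[0,0,0],[0,-2,4.2],0],
    [[0,0,0],[0,-2,5.4],0],
    [[0,0,0],[0,-2,6.2],0],
    [[0,0,0],[0,-2,6.4],0.4],
    [[0,0,0],[0,-2,6.4],0.7],
    [[0,0,0],[0,-2,6.4],1],
    [[0,0,0],[0,-2,6.4],1],
    [[0,0,0],[0,-2,6.4],1],
    [[0,0,0],[0,-2,6.4],1]
  ]
}}

```text
time: 21.17
eef_pos: [0.4391, 0.2625, 0.0291]
tcp_rot: [[-0.026, 1.0, 0.002], [1.0, 0.026, 0.001], [0.001, 0.002, -1.0]]
contact_force: [0.1, -1.5, 1.9]
finger_gap: 0.189
finger_force: 80.8
```

Request:
{"api": "apply_moves", "payload": {
  "targets": [
    [[0,0,0],[0,0,0],1],
    [[0,0,0],[0,0,0],1],
    [[0,0,0],[0,0,0],1],
    [[0,0,0],[0,0,0],1]
  ]
}}

```text
time: 21.5
eef_pos: [0.439, 0.2624, 0.0284]
tcp_rot: [[-0.026, 1.0, 0.002], [1.0, 0.026, 0.0], [0.0, 0.002, -1.0]]
contact_force: [1.4, -3.9, 4.6]
finger_gap: 0.191
finger_force: 81.4
```

Request:
{"api": "apply_moves", "payload": {
  "targets": [
    [[0,0,0],[0,0,-0.5],1],
    [[0,0,0],[0,0,-1],1],
    [[0,0,0],[0,0,-1.7],1],
    [[0,0,0],[0,0,-2.4],1],
    [[0,0,0],[0,0,-2.8],1],
    [[0,0,0],[0,0,-2.8],1]
  ]
}}

```text
time: 22.0
eef_pos: [0.4389, 0.2629, 0.0991]
tcp_rot: [[-0.026, 1.0, 0.003], [1.0, 0.026, 0.001], [0.001, 0.003, -1.0]]
contact_force: [1.3, 1.3, -2.8]
finger_gap: 0.185
finger_force: 80.4
```

```bash
python3 - <<'E'
from h import *
k=G(-.31,-.112); go((.42,.05,.095,1.5),(*k,.095,-93.3))
print(k,G(-.157,-.112),G(-.157,0))
E
```

```text
at [0.4389 0.2629 0.0991] a 1.51 gap 0.185 F [ 1.3055  1.3072 -2.7756] t 22.0
[0.02, -0.01, 0.0] [-8.49, -0.98, 0.15]
[0.01, -0.03, 15.8] [-14.73, -1.22, 0.15]
[ 0.4181 -0.106 ] [ 0.5708 -0.1148] [ 0.5773 -0.003 ]
```

Request:
{"api": "apply_moves", "payload": {
  "targets": [
    [[0,0,0],[-0.8,0,0],1],
    [[0,0,0],[-2,-0.2,0],1],
    [[0,0,0],[-3.3,-0.4,0],1],
    [[0,0,0],[-4.6,-0.6,0],1],
    [[0,0,0],[-5.9,-0.8,0],1],
    [[0,0,0],[-7.2,-1,0],1],
    [[0,0,0],[-8.5,-1.1,0],1],
    [[0,0,0],[-9.8,-1.2,0],1],
    [[0,0,0],[-11.1,-1.2,0],1],
    [[0,0,0],[-12.4,-1.2,0],1],
    [[0,0,0],[-13.7,-1.2,0],1],
    [[0,0,0],[-14.7,-1.2,0],1]
  ]
}}

```text
time: 23.0
eef_pos: [0.418, -0.1081, 0.0969]
tcp_rot: [[-0.025, 1.0, 0.0], [1.0, 0.025, -0.0], [-0.0, 0.0, -1.0]]
contact_force: [2.1, 0.2, -2.4]
finger_gap: 0.19
finger_force: 80.4
```

Request:
{"api": "apply_moves", "payload": {
  "targets": [
    [[0,0,1.1],[0,0,0],1],
    [[0,0,2.2],[0,0,0],1],
    [[0,0,3.3],[0,0,0],1],
    [[0,0,4.4],[0,0,0],1],
    [[0,0,5.5],[0,0,0],1],
    [[0,0,6.6],[0,0,0],1],
    [[0,0,7.7],[0,0,0],1],
    [[0,0,8.8],[0,0,0],1],
    [[0,0,9.9],[0,0,0],1],
    [[0,0,11],[0,0,0],1],
    [[0,0,12.1],[0,0,0],1],
    [[0,0,13.2],[0,0,0],1]
  ]
}}

```text
time: 24.0
eef_pos: [0.4172, -0.1053, 0.0968]
tcp_rot: [[0.978, 0.207, -0.002], [0.207, -0.978, 0.001], [-0.002, -0.002, -1.0]]
contact_force: [-0.0, 0.0, -1.6]
finger_gap: 0.186
finger_force: 80.4
```

Request:
{"api": "apply_moves", "payload": {
  "targets": [
    [[0,0,1.1],[0,0,0],1],
    [[0,0,2.2],[0,0,0],1],
    [[0,0,2.6],[0,0,0],1],
    [[0,0,2.6],[0,0,0],1],
    [[0,0,2.6],[0,0,0],1]
  ]
}}

```text
time: 24.42
eef_pos: [0.4173, -0.1053, 0.097]
tcp_rot: [[0.998, -0.056, -0.002], [-0.056, -0.998, 0.001], [-0.002, -0.001, -1.0]]
contact_force: [-0.6, 0.0, -2.2]
finger_gap: 0.189
finger_force: 80.4
```

```bash
python3 - <<'E'
from h import *
a=G(-.31,-.112);b=G(-.155,-.112); go((*a,.0595,-93.3),(*b,.0595,-93.3),(*b,.0564,-93.3))
kv=cam("wrist"); w=capture("wrist"); s=capture("side")
out=np.hstack([cv2.resize(w,(400,300)),cv2.resize(s[90:300,130:410],(400,300))]); cv2.imwrite("pics/m6.png",out)
E
```

```text
at [ 0.4173 -0.1053  0.097 ] a -93.24 gap 0.189 F [-0.5626  0.0138 -2.1914] t 24.42
[-0.01, 0.02, 0.01] [0.04, 0.03, 1.5]
[-0.01, 0.02, 0.01] [6.24, 0.03, 1.49]
[-0.01, 0.02, 0.01] [6.24, 0.03, 1.61]
```

View pics/m6.png

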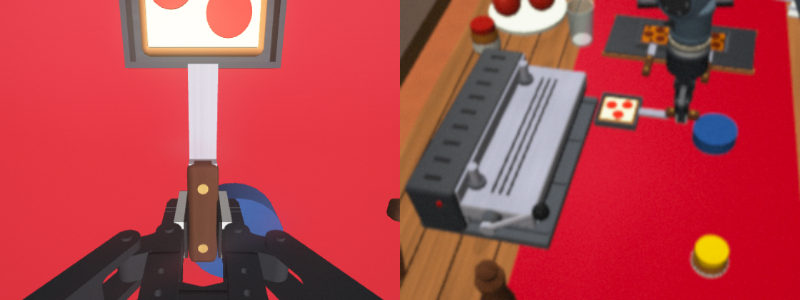

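The pan is level and aligned with the right bay. Its dish is just in front of the hearth (side view), and both browned pans are on the board.

Request:
{"api": "apply_moves", "payload": {
  "targets": [
    [[0,0,0],[0,0,0.7],1],
    [[0,0,0],[0,0,1.3],1],
    [[0,0,0],[0.02,0.03,1.45],1],
    [[0,0,0],[0.5,0.03,1.45],1],
    [[0,0,0],[1.2,0.03,1.45],1],
    [[0,0,0],[1.9,0.03,1.45],1],
    [[0,0,0],[2.6,0.03,1.45],1],
    [[0,0,0],[3.3,0.03,1.45],1],
    [[0,0,0],[4,0.03,1.45],1],
    [[0,0,0],[4.7,0.03,1.45],1],
    [[0,0,0],[5.4,0.03,1.45],1],
    [[0,0,0],[6,0.03,1.45],1]
  ]
}}

```text
time: 25.52
eef_pos: [0.5686, -0.1152, 0.0617]
tcp_rot: [[0.998, -0.057, 0.0], [-0.057, -0.998, -0.0], [0.0, 0.0, -1.0]]
contact_force: [-0.3, -0.5, -1.8]
finger_gap: 0.19
finger_force: 80.4
```

Request:
{"api": "apply_moves", "payload": {
  "targets": [
    [[0,0,0],[0.24,0,0],1],
    [[0,0,0],[0.24,0,0.1],1],
    [[0,0,0],[0.24,0,0.16],1],
    [[0,0,0],[0.24,0,0.16],1]
  ]
}}

```text
time: 25.85
eef_pos: [0.573, -0.1153, 0.0574]
tcp_rot: [[0.998, -0.058, -0.0], [-0.058, -0.998, 0.0], [-0.0, -0.0, -1.0]]
contact_force: [0.5, 1.1, 0.6]
finger_gap: 0.192
finger_force: 80.8
```

```bash
python3 - <<'E'
from h import *
b=G(-.155,-.112); go((*b,.0564,-93.3))
E
```

```text
at [ 0.573  -0.1153  0.0574] a -93.31 gap 0.192 F [0.5376 1.0844 0.6011] t 25.85
[-0.0, 0.0, -0.0] [-0.01, -0.02, 0.04]
```

Request:
{"api": "apply_moves", "payload": {
  "targets": [
    [[0,0,0],[0,0,0.02],0.7],
    [[0,0,0],[0,0,0.02],0.4],
    [[0,0,0],[0,0,0.02],0],
    [[0,0,0],[0,0,0],0],
    [[0,0,0],[0,0,-1.2],0],
    [[0,0,0],[0,0,-2.4],0],
    [[0,0,0],[0,0,-3.6],0],
    [[0,0,0],[-1,0,-5],0],
    [[0,0,0],[-2.2,0,-5.2],0],
    [[0,0,0],[-3.3,0,-5.2],0],
    [[0,0,0],[-3.4,0,-5.2],0]
  ]
}}

```text
time: 26.77
eef_pos: [0.4829, -0.1087, 0.188]
tcp_rot: [[0.998, -0.058, -0.006], [-0.058, -0.998, 0.002], [-0.006, -0.002, -1.0]]
contact_force: [-1.1, 0.1, -0.1]
finger_gap: 1.001
finger_force: 0.0
```

```bash
python3 - <<'E'
from h import *
go((.4875,.263,.187,1.5))
E
```

```text
at [ 0.4829 -0.1087  0.188 ] a -93.33 gap 1.001 F [-1.0656  0.0797 -0.1217] t 26.77
[-0.06, 0.03, -15.81] [-0.68, -14.85, 0.07]
```

Request:
{"api": "apply_moves", "payload": {
  "targets": [
    [[0,0,-1.15],[0,-1.2,0],0],
    [[0,0,-2.3],[0,-2.4,0],0],
    [[0,0,-3.45],[0,-3.6,0],0],
    [[0,0,-4.6],[0,-4.8,0],0],
    [[0,0,-5.75],[0,-6,0],0],
    [[0,0,-6.9],[0,-7.2,0],0],
    [[0,0,-8.05],[-0.2,-8.4,0],0],
    [[0,0,-9.2],[-0.4,-9.6,0],0],
    [[0,0,-10.35],[-0.7,-10.8,0],0],
    [[0,0,-11.5],[-0.7,-12,0],0],
    [[0,0,-12.65],[-0.7,-13.2,0],0],
    [[0,0,-13.8],[-0.7,-14.4,0],0]
  ]
}}

```text
time: 27.77
eef_pos: [0.4919, 0.2514, 0.1874]
tcp_rot: [[0.177, 0.984, -0.0], [0.984, -0.177, -0.0], [-0.0, -0.0, -1.0]]
contact_force: [1.6, -0.5, 0.7]
finger_gap: 1.0
finger_force: 0.0
```

Request:
{"api": "apply_moves", "payload": {
  "targets": [
    [[0,0,-1.1],[0,0,0],0],
    [[0,0,-2],[0,0,0],0],
    [[0,0,-2],[0,0,0],0],
    [[0,0,-2],[0,0,0],0]
  ]
}}

```text
time: 28.1
eef_pos: [0.492, 0.2499, 0.1873]
tcp_rot: [[-0.024, 1.0, -0.0], [1.0, 0.024, -0.0], [-0.0, -0.0, -1.0]]
contact_force: [-0.4, 0.3, -0.6]
finger_gap: 1.0
finger_force: 0.0
```

```bash
python3 - <<'E'
from h import *
handles(.022)
go((.546,.327,.0275,1.2))
E
```

```text
handle 1666 [356.0948 103.3745] mid [0.5463 0.3271 0.022 ] len 0.065 yaw -90.5
handle 8237 [521.5792 170.0586] mid [0.6851 0.2687 0.022 ] len 0.185 yaw -76.6
handle 1272 [139.8491 269.9568] mid [0.3529 0.1689 0.022 ] len 0.061 yaw -59.1
at [0.492  0.2497 0.1874] a 1.34 gap 0.999 F [0.1607 0.1823 0.1366] t 28.15
[-0.0, 0.0, 0.02] [3.04, 2.23, 6.39]
```

Request:
{"api": "apply_moves", "payload": {
  "targets": [
    [[0,0,0],[1.4,1,1],0],
    [[0,0,0],[2.8,2.1,2],0],
    [[0,0,0],[3.1,2.23,3],0],
    [[0,0,0],[3.1,2.23,4.2],0],
    [[0,0,0],[3.1,2.23,5.4],0],
    [[0,0,0],[3.1,2.23,6.2],0],
    [[0,0,0],[3.1,2.23,6.39],0.4],
    [[0,0,0],[3.1,2.23,6.39],0.7],
    [[0,0,0],[3.1,2.23,6.39],1],
    [[0,0,0],[3.1,2.23,6.39],1],
    [[0,0,0],[3.1,2.23,6.39],1],
    [[0,0,0],[3.1,2.23,6.39],1]
  ]
}}

```text
time: 29.15
eef_pos: [0.547, 0.3291, 0.0296]
tcp_rot: [[-0.025, 1.0, 0.003], [1.0, 0.025, 0.001], [0.001, 0.003, -1.0]]
contact_force: [-0.4, 0.6, 1.4]
finger_gap: 0.185
finger_force: 81.1
```

Request:
{"api": "apply_moves", "payload": {
  "targets": [
    [[0,0,0],[0,0,0],1],
    [[0,0,0],[0,0,0],1],
    [[0,0,0],[0,0,0],1],
    [[0,0,0],[0,0,0],1]
  ]
}}

```text
time: 29.48
eef_pos: [0.5468, 0.3289, 0.0288]
tcp_rot: [[-0.026, 1.0, 0.002], [1.0, 0.026, 0.001], [0.001, 0.002, -1.0]]
contact_force: [1.3, -1.6, 5.2]
finger_gap: 0.186
finger_force: 81.5
```

Request:
{"api": "apply_moves", "payload": {
  "targets": [
    [[0,0,0],[0,0,-0.5],1],
    [[0,0,0],[0,0,-1],1],
    [[0,0,0],[0,0,-1.7],1],
    [[0,0,0],[0,0,-2.4],1],
    [[0,0,0],[0,0,-2.8],1],
    [[0,0,0],[0,0,-2.8],1]
  ]
}}

```text
time: 29.98
eef_pos: [0.547, 0.3294, 0.1007]
tcp_rot: [[-0.026, 1.0, 0.004], [1.0, 0.026, 0.002], [0.002, 0.004, -1.0]]
contact_force: [0.4, -0.2, -1.3]
finger_gap: 0.185
finger_force: 80.6
```

```bash
python3 - <<'E'
from h import *
k=G(-.31,0); go((k[0],.30,.095,1.3),(*k,.095,1.3),(*k,.095,-93.3))
E
```

```text
at [0.547  0.3294 0.1007] a 1.5 gap 0.185 F [ 0.4388 -0.2132 -1.3424] t 29.98
[0.04, -0.01, 0.03] [-1.05, -4.93, 0.2]
[0.04, -0.01, 0.03] [-12.81, -5.24, 0.18]
[0.02, -0.05, 15.8] [-12.81, -5.24, 0.18]
```

Request:
{"api": "apply_moves", "payload": {
  "targets": [
    [[0,0,0],[-0.5,-0.7,0],1],
    [[0,0,0],[-1.2,-1.6,0],1],
    [[0,0,0],[-2,-2.5,0],1],
    [[0,0,0],[-3,-3.3,0],1],
    [[0,0,0],[-4.2,-4,0],1],
    [[0,0,0],[-5.4,-4.6,0],1],
    [[0,0,0],[-6.7,-5,0],1],
    [[0,0,0],[-8,-5.2,0],1],
    [[0,0,0],[-9.3,-5.2,0],1],
    [[0,0,0],[-10.6,-5.2,0],1],
    [[0,0,0],[-11.8,-5.2,0],1],
    [[0,0,0],[-12.8,-5.2,0],1]
  ]
}}

```text
time: 30.98
eef_pos: [0.4239, 0.0036, 0.0975]
tcp_rot: [[-0.025, 1.0, -0.0], [1.0, 0.025, -0.0], [-0.0, -0.0, -1.0]]
contact_force: [0.9, -0.3, -0.9]
finger_gap: 0.188
finger_force: 80.5
```

Request:
{"api": "apply_moves", "payload": {
  "targets": [
    [[0,0,1.1],[0,0,0],1],
    [[0,0,2.2],[0,0,0],1],
    [[0,0,3.3],[0,0,0],1],
    [[0,0,4.4],[0,0,0],1],
    [[0,0,5.5],[0,0,0],1],
    [[0,0,6.6],[0,0,0],1],
    [[0,0,7.7],[0,0,0],1],
    [[0,0,8.8],[0,0,0],1],
    [[0,0,9.9],[0,0,0],1],
    [[0,0,11],[0,0,0],1],
    [[0,0,12.1],[0,0,0],1],
    [[0,0,13.2],[0,0,0],1]
  ]
}}

```text
time: 31.98
eef_pos: [0.4235, 0.0057, 0.0974]
tcp_rot: [[0.978, 0.207, -0.002], [0.207, -0.978, 0.0], [-0.001, -0.001, -1.0]]
contact_force: [-0.2, -0.5, -2.5]
finger_gap: 0.187
finger_force: 80.4
```

Request:
{"api": "apply_moves", "payload": {
  "targets": [
    [[0,0,1.1],[0,0,0],1],
    [[0,0,2.2],[0,0,0],1],
    [[0,0,2.6],[0,0,0],1],
    [[0,0,2.6],[0,0,0],1],
    [[0,0,2.6],[0,0,0],1]
  ]
}}

```text
time: 32.4
eef_pos: [0.4236, 0.0056, 0.0975]
tcp_rot: [[0.998, -0.057, -0.001], [-0.057, -0.998, 0.0], [-0.001, -0.0, -1.0]]
contact_force: [-0.0, -0.6, -1.7]
finger_gap: 0.187
finger_force: 80.6
```

```bash
python3 - <<'E'
from h import *
a=G(-.31,0);b=G(-.155,0); go((*a,.061,-93.3),(*b,.061,-93.3),(*b,.057,-93.3))
w=capture("wrist"); s=capture("side")
out=np.hstack([cv2.resize(w,(400,300)),cv2.resize(s[90:300,130:410],(400,300))]); cv2.imwrite("pics/m7.png",out)
E
```

```text
at [0.4236 0.0056 0.0975] a -93.24 gap 0.187 F [-0.0322 -0.6474 -1.7348] t 32.4
[-0.0, 0.01, 0.01] [0.04, -0.01, 1.46]
[-0.0, 0.01, 0.01] [6.24, -0.0, 1.45]
[-0.0, 0.01, 0.01] [6.24, -0.0, 1.61]
```

View pics/m7.png

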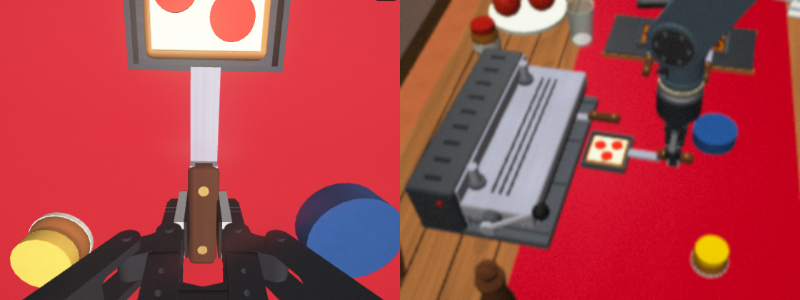

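The second fresh pan is level and aligned with the middle bay. The first sits in the right bay with its handle out.

Request:
{"api": "apply_moves", "payload": {
  "targets": [
    [[0,0,0],[0,0,0.7],1],
    [[0,0,0],[0,0,1.3],1],
    [[0,0,0],[0.02,0,1.45],1],
    [[0,0,0],[0.5,0,1.45],1],
    [[0,0,0],[1.2,0,1.45],1],
    [[0,0,0],[1.9,0,1.45],1],
    [[0,0,0],[2.6,0,1.45],1],
    [[0,0,0],[3.3,0,1.45],1],
    [[0,0,0],[4,0,1.45],1],
    [[0,0,0],[4.7,0,1.45],1],
    [[0,0,0],[5.4,0,1.45],1],
    [[0,0,0],[6,0,1.45],1]
  ]
}}

```text
time: 33.5
eef_pos: [0.575, -0.0032, 0.0618]
tcp_rot: [[0.998, -0.057, 0.0], [-0.057, -0.998, -0.0], [0.0, 0.0, -1.0]]
contact_force: [-0.3, 0.6, -1.5]
finger_gap: 0.193
finger_force: 80.5
```

Request:
{"api": "apply_moves", "payload": {
  "targets": [
    [[0,0,0],[0.24,0,0],1],
    [[0,0,0],[0.24,0,0.1],1],
    [[0,0,0],[0.24,0,0.16],1],
    [[0,0,0],[0.24,0,0.16],1]
  ]
}}

```text
time: 33.83
eef_pos: [0.5795, -0.0035, 0.0576]
tcp_rot: [[0.998, -0.058, 0.001], [-0.058, -0.998, -0.0], [0.001, 0.0, -1.0]]
contact_force: [1.3, 0.9, 1.3]
finger_gap: 0.19
finger_force: 81.0
```

Request:
{"api": "apply_moves", "payload": {
  "targets": [
    [[0,0,0],[0,0,0.02],0.7],
    [[0,0,0],[0,0,0.02],0.4],
    [[0,0,0],[0,0,0.02],0],
    [[0,0,0],[0,0,0],0],
    [[0,0,0],[0,0,-1.2],0],
    [[0,0,0],[0,0,-2.4],0],
    [[0,0,0],[0,0,-3.6],0],
    [[0,0,0],[-1,0,-5],0],
    [[0,0,0],[-2.2,0,-5.2],0],
    [[0,0,0],[-3.3,0,-5.2],0],
    [[0,0,0],[-3.4,0,-5.2],0],
    [[0,0,0],[-3.4,0,-5.2],0]
  ]
}}

```text
time: 34.83
eef_pos: [0.4929, 0.0018, 0.1878]
tcp_rot: [[0.998, -0.058, -0.002], [-0.058, -0.998, 0.0], [-0.002, -0.0, -1.0]]
contact_force: [0.5, -0.3, -0.9]
finger_gap: 1.0
finger_force: 0.0
```

```bash
python3 - <<'E'
from h import *
k=G(-.130,.212); go((k[0]-.0,k[1],.25,-93.3),(k[0],k[1],.20,-93.3))
s=capture("side"); c=capture("scene")
out=np.hstack([cv2.resize(s[90:300,130:410],(400,300)),cv2.resize(c[160:310,90:290],(400,300))]); cv2.imwrite("pics/m8.png",out)
hsv=cv2.cvtColor(s,cv2.COLOR_BGR2HSV);H,S,V=[hsv[...,i].astype(int) for i in range(3)]
m=(H>5)&(H<20)&(S>100)&(V>50)&(V<190); m[:155]=0;m[215:]=0;m[:,:245]=0;m[:,300:]=0
for a,cc,st,l in blobs(m,30): print(a,cc,onz("side",cc,.05))
E
```

```text
at [0.4929 0.0018 0.1878] a -93.32 gap 1.0 F [ 0.4602 -0.2613 -0.8893] t 34.83
[-0.0, 0.01, -0.0] [4.45, -8.49, -2.49]
[-0.0, 0.01, -0.0] [4.46, -8.49, -0.49]
107 [272.1028 171.2336] [ 0.5741 -0.1163  0.05  ]
121 [263.7025 200.1818] [ 0.5786 -0.0041  0.05  ]
```

View pics/m8.png

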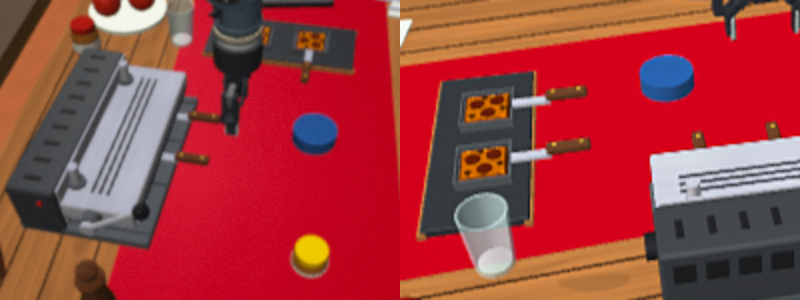

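The side view shows both fresh pans in their bays with the handles out in front and the lever up. The scene view shows both browned pans flat on the board. Next I lower the lever.

Request:
{"api": "apply_moves", "payload": {
  "targets": [
    [[0,0,0],[0,-1,-1.2],0],
    [[0,0,0],[0.4,-2.2,-2.4],0],
    [[0,0,0],[1,-3.5,-2.5],0],
    [[0,0,0],[1.8,-4.8,-2.5],0],
    [[0,0,0],[2.6,-6,-2.5],0],
    [[0,0,0],[3.4,-7.2,-2.5],0],
    [[0,0,0],[4.2,-8.2,-2.5],0],
    [[0,0,0],[4.4,-8.4,-2.5],0],
    [[0,0,0],[4.4,-8.4,-2.5],0],
    [[0,0,0],[4.4,-8.4,-1.5],0],
    [[0,0,0],[4.4,-8.4,-0.5],0],
    [[0,0,0],[4.4,-8.4,0.5],0]
  ],
  "newtons": 25
}}

```text
time: 35.93
eef_pos: [0.6168, 0.2035, 0.1743]
tcp_rot: [[0.998, -0.059, 0.0], [-0.059, -0.998, -0.001], [0.0, 0.001, -1.0]]
contact_force: [-0.2, -0.4, -0.9]
finger_gap: 1.005
finger_force: 0.0
```

Request:
{"api": "apply_moves", "payload": {
  "targets": [
    [[0,0,0],[0,0,0.45],0],
    [[0,0,0],[0,0,0.45],0.4],
    [[0,0,0],[0,0,0.45],0.7],
    [[0,0,0],[0,0,0.45],0.9],
    [[0,0,0],[0,0,0.45],0.9],
    [[0,0,0],[0,0,0.45],0.9],
    [[0,0,0],[0,0,0.45],0.9],
    [[0,0,0],[0,0,0.45],0.9]
  ]
}}

```text
time: 36.6
eef_pos: [0.6174, 0.2046, 0.1648]
tcp_rot: [[0.998, -0.058, 0.002], [-0.058, -0.998, 0.0], [0.002, -0.0, -1.0]]
contact_force: [0.2, 0.6, 1.1]
finger_gap: 0.309
finger_force: 24.5
```

```bash
python3 - <<'E'
from h import *
go()
f=lambda q:(-.03-.125*np.cos(q-.26),.07+.01556*q+.125*np.sin(q-.26))
q0=f(.9)
for q in np.linspace(.9,-.01,12): x,z=f(q); print(np.round([(x-q0[0])/.025,-(z-q0[1])/.025],2))
E
```

```text
at [0.6174 0.2046 0.1648] a -93.31 gap 0.309 F [0.1879 0.5541 1.0916] t 36.6
[ 0. -0.]
[-0.23  0.39]
[-0.44  0.8 ]
[-0.61  1.23]
[-0.75  1.67]
[-0.86  2.12]
[-0.94  2.58]
[-0.98  3.04]
[-0.99  3.51]
[-0.96  3.97]
[-0.9   4.43]
[-0.81  4.89]
```

Request:
{"api": "apply_moves", "payload": {
  "targets": [
    [[0,0,0],[-0.23,0,0.39],0.9],
    [[0,0,0],[-0.44,0,0.8],0.9],
    [[0,0,0],[-0.61,0,1.23],0.9],
    [[0,0,0],[-0.75,0,1.67],0.9],
    [[0,0,0],[-0.86,0,2.12],0.9],
    [[0,0,0],[-0.94,0,2.58],0.9],
    [[0,0,0],[-0.98,0,3.04],0.9],
    [[0,0,0],[-0.99,0,3.51],0.9],
    [[0,0,0],[-0.96,0,3.97],0.9],
    [[0,0,0],[-0.9,0,4.43],0.9],
    [[0,0,0],[-0.81,0,4.89],0.9],
    [[0,0,0],[-0.81,0,4.89],0.9]
  ]
}}

```text
time: 37.6
eef_pos: [0.5973, 0.2058, 0.0396]
tcp_rot: [[0.998, -0.058, -0.0], [-0.058, -0.998, 0.0], [-0.0, -0.0, -1.0]]
contact_force: [0.0, 1.3, -1.6]
finger_gap: 0.306
finger_force: 26.9
```

Request:
{"api": "apply_moves", "payload": {
  "targets": [
    [[0,0,0],[0,0,0],0.9],
    [[0,0,0],[0,0,0],0.9],
    [[0,0,0],[0,0,0],0],
    [[0,0,0],[0,0,0],0],
    [[0,0,0],[0,0,0],0],
    [[0,0,0],[-1,0,0],0],
    [[0,0,0],[-2.2,0,0],0],
    [[0,0,0],[-3.2,0,-1],0],
    [[0,0,0],[-3.2,0,-2.2],0],
    [[0,0,0],[-3.2,0,-3.5],0],
    [[0,0,0],[-3.2,0,-5],0],
    [[0,0,0],[-3.2,0,-5.5],0]
  ]
}}

```text
time: 38.6
eef_pos: [0.5193, 0.2111, 0.1843]
tcp_rot: [[0.998, -0.057, 0.009], [-0.057, -0.998, 0.002], [0.009, -0.002, -1.0]]
contact_force: [0.2, -0.7, 0.3]
finger_gap: 1.003
finger_force: 0.0
```

```bash
python3 - <<'E'
from h import *
go()
s=capture("side"); 
cv2.imwrite("pics/m9.png",cv2.resize(s[60:420,130:410],None,fx=1.65,fy=1.65))
print("knob q=0",proj("side",[*G(-.151,.212),.038]),"q=.12",proj("side",[*G(-.154,.212),.0545]))
for a,c,st,l in blobs(cv2.cvtColor(s,cv2.COLOR_BGR2HSV)[...,2]<45,30):
    if a<200 and 200<c[0]<260 and 220<c[1]<290: print("black",a,c)
hsv=cv2.cvtColor(s,cv2.COLOR_BGR2HSV);H,S,V=[hsv[...,i].astype(int) for i in range(3)]
m=(H>5)&(H<20)&(S>100)&(V>50)&(V<190); m[:155]=0;m[215:]=0;m[:,:245]=0;m[:,300:]=0
for a,cc,st,l in blobs(m,30): print(a,cc,onz("side",cc,.05))
E
```

```text
at [0.5193 0.2111 0.1843] a -93.29 gap 1.003 F [ 0.1663 -0.6862  0.2614] t 38.6
knob q=0 [241.3859 269.1706] q=.12 [241.9625 265.7398]
black 57 [242.3333 268.4561]
```

View pics/m9.png

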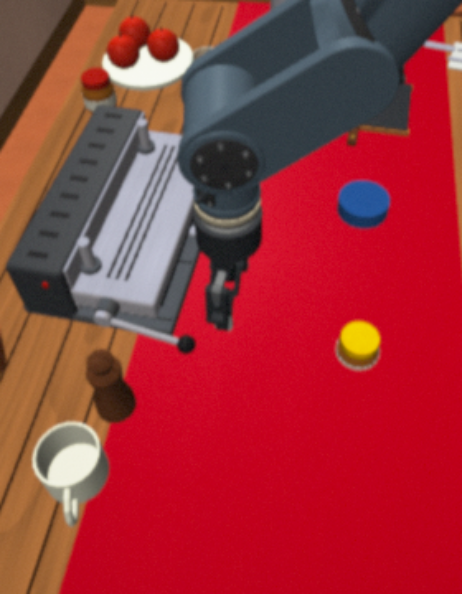

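The lever is fully down, with its knob at (242,268) as predicted for q=0. The gripper touches nothing.

```bash
python3 -c "
from cell import *
print(hand_in())"
```

```text
the job is handed in; nothing more can be done
None
```

I raised the head, moved both browned pans flat onto the slate board, slid both fresh pans under the head with handles to the front, lowered the lever fully and handed the job in; no verdict came back, and in my last picture the arm hid the pans in the grill and most of the board, so their final positions come from the pictures taken just before lowering the lever.

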